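# Pin and fit a cleat on a cut-out board, then put the spare pins away

### The job

The glue on the finished cut-out is dry, so pull its steel locating pins: set one fully home in each of the two unmarked blind holes in the rail of the other cut-out (one hole in each half of the rail; slide the pin's tip along the middle of the rail until it drops in), and then lower the loose wooden cleat over both pins, one through its round hole and the other through its slot, until it lies flat on the rail. Put every pin left over, upright and fully home, into an empty cell of the pin box; some cells have a sawn-off dowel end stuck at the bottom, which you will feel because the pin stops high, so try another. Leave the other things on the bench alone.

Things in the scene. Friction and masses are not known exactly. Their poses are not given: they have to be found in the camera images.
- pin1_mid (a point): Locating pin, steel, 85 mm long: lower 45 mm round, 14 mm diameter, foot chamfered 3 mm; upper 40 mm square, 12 mm across its flats, which face the pin's x and y; grip it there. This point is its centre, 42.5 mm above its foot; z up the pin. It starts upright in the finished cut-out, foot 17 mm above the bench, 43 mm proud. 3 to 5 are there, absent ones read None; all alike: any may go anywhere.
- pin2_mid (a point): Locating pin, steel, 85 mm long: lower 45 mm round, 14 mm diameter, foot chamfered 3 mm; upper 40 mm square, 12 mm across its flats, which face the pin's x and y; grip it there. This point is its centre, 42.5 mm above its foot; z up the pin. It starts upright in the finished cut-out, foot 17 mm above the bench, 43 mm proud. 3 to 5 are there, absent ones read None; all alike: any may go anywhere.
- pin3_mid (a point): Locating pin, steel, 85 mm long: lower 45 mm round, 14 mm diameter, foot chamfered 3 mm; upper 40 mm square, 12 mm across its flats, which face the pin's x and y; grip it there. This point is its centre, 42.5 mm above its foot; z up the pin. It starts upright in the finished cut-out, foot 17 mm above the bench, 43 mm proud. 3 to 5 are there, absent ones read None; all alike: any may go anywhere.
- pin4_mid (a point): Locating pin, steel, 85 mm long: lower 45 mm round, 14 mm diameter, foot chamfered 3 mm; upper 40 mm square, 12 mm across its flats, which face the pin's x and y; grip it there. This point is its centre, 42.5 mm above its foot; z up the pin. It starts upright in the finished cut-out, foot 17 mm above the bench, 43 mm proud. 3 to 5 are there, absent ones read None; all alike: any may go anywhere.
- pin5_mid (a point): Locating pin, steel, 85 mm long: lower 45 mm round, 14 mm diameter, foot chamfered 3 mm; upper 40 mm square, 12 mm across its flats, which face the pin's x and y; grip it there. This point is its centre, 42.5 mm above its foot; z up the pin. It starts upright in the finished cut-out, foot 17 mm above the bench, 43 mm proud. 3 to 5 are there, absent ones read None; all alike: any may go anywhere.
- work: The cut-out to work on, fixed: a flat white board 15 mm thick, 124 mm (x) by 310 mm (y), its lobed edge up to 15 mm further out, with a white rail on it along y: 60 mm wide, 280 mm long (y -140 to 140 mm), 30 mm thick. Origin: centre of the board's underside, on the bench; z up.
- rail (a point): Middle of the rail's flat top, 45 mm above the bench; y along the rail. Two round blind holes, 15.5 mm wide, 25 mm deep, 1 mm chamfer, lie on its centre line (x = 0): one anywhere from y = 55 to 85 mm, the other anywhere from y = -85 to -55 mm. A pin fully home has its foot 25 mm below this top and stands 60 mm proud.
- done: The finished cut-out, fixed: a white board 15 mm thick, 124 mm (x) by 200 mm (y), lobed edge up to 15 mm further out, with two glued wooden cleats 40 mm wide along y, tops 59 mm above the bench. Origin: centre of the underside; z up. Five bores 16 mm wide, 42 mm deep at (x, y) = (-35, -66), (-35, 0), (-35, 66), (35, -33), (35, 33) mm; pins stand in some of them.
- cleat_mid (a point): The loose cleat: a pale wooden bar 44 mm (x), 210 mm (y), 24 mm thick, 0.18 kg, lying flat on the bench. This point is its centre, 12 mm above its underside. A round through hole 20 mm wide is at y = -90 mm; a through slot 20 mm wide runs from y = 8.5 to 91.5 mm. It may go on the rail either way round. Laid on the rail its centre is 57 mm above the bench.
- cleat_hole (a point): Centre of the cleat's round hole, half-way through; axes as the cleat's.
- box: The pin box: a brown wooden block, fixed, 116 mm (x), 180 mm (y), 50 mm high. Origin: centre of its underside; z up. 2 x 4 square cells, open at the top, 18 mm wide, 42 mm deep: x = -28, 28 mm; y = -63, -21, 21, 63 mm. Four of them, varying, hold a dowel end 22 mm tall, stuck at the bottom; four are empty. A pin fully home has its top 93 mm above the bench, on a dowel end 115 mm.
- glue: Bystander: white glue bottle, 54 mm wide, 150 mm tall, standing. Origin at its foot.
- driver: Bystander: screwdriver lying on the bench. Origin under its middle.
- tape: Bystander: full roll of paper tape, 80 mm wide, 35 mm high, lying flat. Origin at the centre of its underside.
There are look-alikes about, which are no part of the job. Leave any green or yellow look-alike of the part that bears cleat_mid alone.

How it is judged:
By the outcome, as a careful person would: the job done as asked, in the order asked, and still so for the second after the job is handed in, with the robot touching nothing.
Of pin1, pin2, pin3, pin4, pin5 only 3 to 5 are there at a start; the rules pass over those that are not, and their reading is None.
At some moment in a run one of cleat may be knocked a few centimetres aside while the robot is not near it.
It also fails if it takes over 210 s, if anything falls off the work surface, if the arm or the gripper's body presses on something with over 40 N, if the wrist force passes 120 N, or if a joint passes its speed limit or range.

### The arm

A 6-joint arm with a two-finger parallel gripper is mounted at the origin on the work surface. World frame = base frame: x ahead of the robot, y to its left, z up, the work surface at z = 0. Lengths are in mm, angles in rad, forces in N, time in s.
With the tool pointing down it reaches from about 350 to 925 mm from the base axis. Payload 6.4 kg.
Tool frame: the origin (TCP) lies midway between the tips of the shut fingers; the grasp point (between the pads) lies ctrl.tcp_to_grasp behind it (ctrl.tcp_to_grasp is the distance from the TCP to the grasp point, in mm); z points along the fingers, y is the direction in which the jaws open and shut (so a half turn about z gives the same grasp; the last joint's range is limited). The gripper opens to 94 mm and grips with 3 to 60 N. Pads are 16 mm wide; open, the fingers measure 119 mm over their backs; the gripper's body (75 mm by 177 mm) begins 78 mm behind the grasp point.
Start: joints at [1.109, 0.245, 1.558, -0, 1.339, -0.174], TCP at [184.495, 623.278, 205.455] pointing down, gripper open.
Joint ranges: [-3.13, 3.13], [-1.02, 2.26], [0.13, 2.54], [-0.95, 4.09], [0.21, 2.88], [-2.74, 2.74]. Speed limits (rad/s): [2.57, 2.57, 3.14, 3.14, 3.14, 3.14].

### API

Orientations are given as a 3x3 rotation matrix whose columns are the frame's x, y, z axes.
In Python, from station import ctrl gives the robot as it stands.
- The arm moves only by the tool servo_tool, never from a script. Its argument "increments" is a list of rows, each a list of 7 numbers: the shift along the tool's x, y, z in m, then the turn, a rotation vector about the tool's x, y, z in degrees, then the finger opening in m, from 0 to 0.094. A call has 1 to 10 rows; each row shifts and turns the pose as measured when the row begins, along the tool's axes as they then stand; what a row does not reach is not made up. A row lasts 1/12 s, in which the tool goes at most 41.7 mm and 7.16 degrees, less where a joint would pass 70% of its speed; a pose out of reach is approached as far as the arm can. A call is refused whole if a number of a shift passes 0.0417 or a number of a turn 7.16, either way. A call with a gripper value outside its range is refused whole. The fingers move at their own pace and stop on an object; "force" is the grip in N (left out, the last holds). Time passes only in rows, so rows that do not move let the fingers close. It gives the time, the measured TCP pose, the force and the opening at its end, in the units of the state.
- ctrl.get_state(): the state, without advancing time (a new reading comes with each control period).
- ctrl.grab_frame(name): name is "scene" or "top"; returns a dict with "color" (384x512x3 uint8, red, green, blue), "K" (3x3 intrinsics, pixels), "pose" (4x4, takes a point from camera to world coordinates). Camera axes: x right, y down, z forward; pixel columns grow to the right and rows downward; lengths in mm; the calibration is good to about 2 mm. A picture is of the moment at which its call begins. There is no depth.
- ctrl.hand_in(): hands the job in, once; it reports no verdict.
Trained networks look in a picture, given as the dict that the camera call returned (one of the last four; its "shot" number tells which), for a name from the list of things; names that differ only in an ending like _2 or _b are one class to them, and where a whole thing is asked for, a point or a joint stands for the part that bears it (a point fixed in the world has none). Each returns a list of dicts, best first, with "p" (0 to 1); they miss things now and then, are a little off and sometimes report something else, mostly with a low value. They report only what shows in the picture. A call takes as long as a camera call. They do not tell look-alikes from the thing itself.
- ctrl.recognise(picture, query): "point" ([column, row] in pixels, amid what is visible of it).
The state is a dict: "clock": time; "qpos": joint angles; "qvel": joint speeds; "tau": joint torques, N m; "tcp_pos": TCP position; "orientation": TCP orientation; "wrist_force": force on the tool from outside, world axes, zero at the start; "wrist_torque": the same for the moment, N m; "finger_gap": finger opening in mm.
Only numpy, scipy, OpenCV 4.12 (cv2) and the standard library are available. Lean on these libraries where they do the work, as an engineer would, in place of code of your own. Each camera call takes 0.05 s, during which the arm holds its last target.

## Working session

There is one attempt and no reset: what is moved stays moved. The work goes in short steps, Python scripts to look and compute and a tool call to move; the robot and the scene stay as the last step left them, time stands still between calls to the robot, and variables do not carry over. Pictures are saved under pics/ and viewed, and the job is handed in when it is done.

Besides the shell and the picture viewer there is one more tool, called after ">>>" in YAML: its name, and indented under it one key for each argument. servo_tool: Moves the arm, as the interface text tells. Its arguments: {"type":"object","properties":{"increments":{"type":"array"},"force":{"type":"number"}},"required":["increments"]}

```bash
ls; mkdir -p pics; cat > h.py <<'E'
import numpy as np, cv2
from station import ctrl
def save(f,name,crop=None,scale=1):
    im=f["color"][:,:,::-1]
    if crop: c0,r0,c1,r1=crop; im=im[r0:r1,c0:c1]
    if scale!=1: im=cv2.resize(im,None,fx=scale,fy=scale,interpolation=cv2.INTER_CUBIC)
    cv2.imwrite("pics/"+name,im)
def ray(f,uv,z):
    K=np.array(f["K"]);P=np.array(f["pose"])
    d=P[:3,:3]@np.linalg.solve(K,[uv[0],uv[1],1.0]);o=P[:3,3]
    return o+d*(z-o[2])/d[2]
def proj(f,p):
    K=np.array(f["K"]);P=np.array(f["pose"])
    c=P[:3,:3].T@(np.asarray(p,float)-P[:3,3]);u=K@c
    return u[:2]/u[2]
E
python3 - <<'E'
from h import *
np.set_printoptions(precision=3,suppress=True)
s=ctrl.get_state();print(s);print(ctrl.tcp_to_grasp)
for n in("scene","top"):
    f=ctrl.grab_frame(n);print(n,f["K"],f["pose"],f["shot"])
    save(f,n+"0.png",scale=1.5)
    for q in("pin1_mid","work","rail","done","cleat_mid","cleat_hole","box","glue","driver","tape"):
        print(n,q,[( [round(x) for x in d["point"]],round(d["p"],2)) for d in ctrl.recognise(f,q)])
E
```

```text
pics
{'clock': 0.0, 'qpos': array([ 1.109,  0.246,  1.559,  0.   ,  1.339, -0.174]), 'qvel': array([-0.001,  0.002, -0.005, -0.001, -0.001, -0.001]), 'tau': array([  0.002, -41.583, -31.461,   0.069,   0.033,  -0.   ]), 'tcp_pos': array([184.195, 622.73 , 204.335]), 'orientation': array([[-0.959,  0.284, -0.001],
       [ 0.284,  0.959, -0.002],
       [ 0.   , -0.002, -1.   ]]), 'wrist_force': array([-1.644, -0.283,  0.509]), 'wrist_torque': array([-0.033, -0.047, -0.038]), 'finger_gap': 94.14396495536332}
18.8
scene [[347.003   0.    253.355]
 [  0.    347.003 193.131]
 [  0.      0.      1.   ]] [[  -0.058    0.701   -0.711 1232.453]
 [   0.998    0.026   -0.055   22.382]
 [  -0.02    -0.713   -0.701  766.014]
 [   0.       0.       0.       1.   ]] 1
scene pin1_mid []
scene work [([265, 236], 0.71)]
scene rail [([267, 236], 0.56)]
scene done [([377, 217], 0.63)]
scene cleat_mid [([158, 141], 0.9), ([361, 143], 0.83), ([263, 190], 0.81)]
scene cleat_hole [([163, 141], 0.82), ([267, 192], 0.8), ([361, 144], 0.69), ([154, 261], 0.2)]
scene box [([158, 197], 0.8)]
scene glue [([374, 254], 0.84)]
scene driver [([257, 285], 0.69)]
scene tape [([154, 257], 0.69)]
top [[439.495   0.    253.117]
 [  0.    439.495 190.661]
 [  0.      0.      1.   ]] [[  -0.009   -0.998    0.063  425.995]
 [  -1.       0.01     0.027  -35.609]
 [  -0.027   -0.063   -0.998 1500.366]
 [   0.       0.       0.       1.   ]] 2
top pin1_mid []
top work [([253, 165], 0.87)]
top rail [([250, 166], 0.58)]
top done [([162, 187], 0.88)]
top cleat_mid [([375, 285], 0.94), ([154, 285], 0.73), ([260, 213], 0.69)]
top cleat_hole [([378, 285], 0.96), ([154, 288], 0.77), ([261, 210], 0.66)]
top box [([356, 197], 0.78)]
top glue [([169, 135], 0.62), ([255, 164], 0.55)]
top driver [([255, 115], 0.74)]
top tape [([336, 129], 0.87)]
```

View pics/scene0.png

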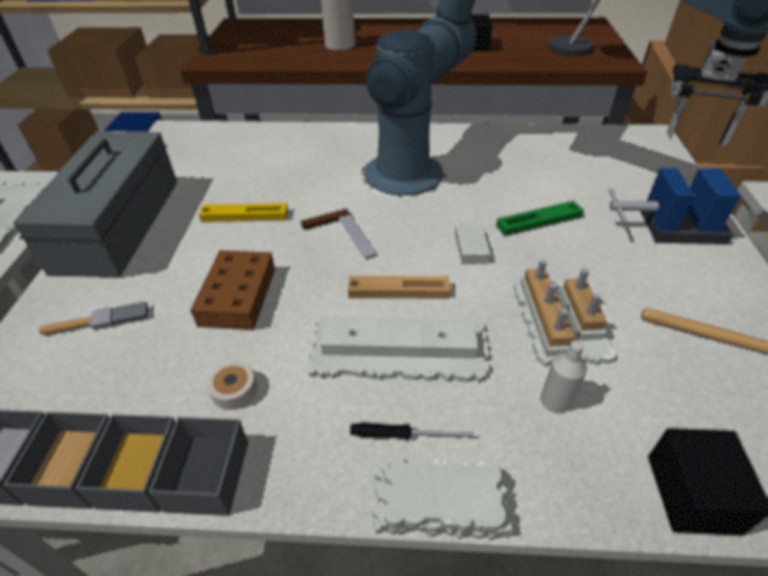

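View pics/top0.png

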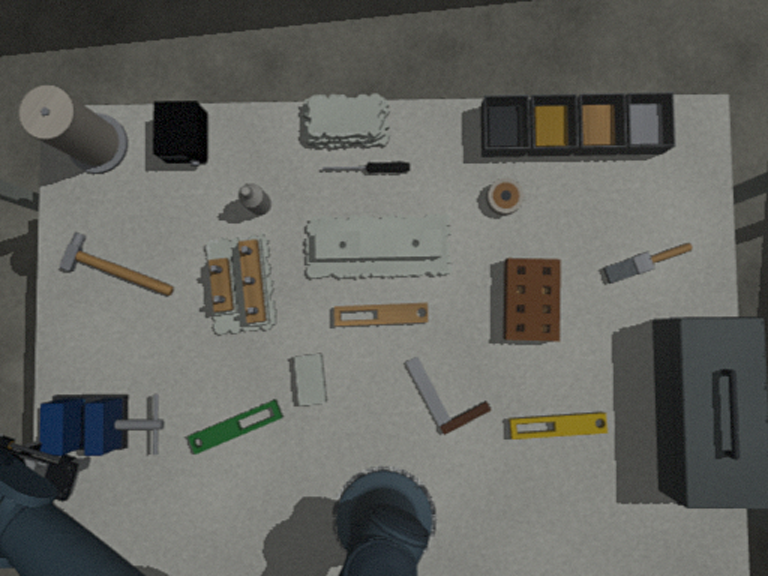

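```bash
python3 - <<'E'
from h import *
t=ctrl.grab_frame("top");s=ctrl.grab_frame("scene")
np.savez("f0.npz",tc=t["color"],tK=t["K"],tP=t["pose"],sc=s["color"],sK=s["K"],sP=s["pose"])
save(t,"t_work.png",(190,135,310,225),6)
save(t,"t_done.png",(125,145,195,235),6)
save(t,"t_box.png",(320,160,390,240),6)
save(s,"s_work.png",(195,175,335,255),5)
save(s,"s_done.png",(335,165,415,245),6)
save(s,"s_box.png",(120,155,200,225),6)
E
```

```text
(no output)
```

View pics/t_work.png

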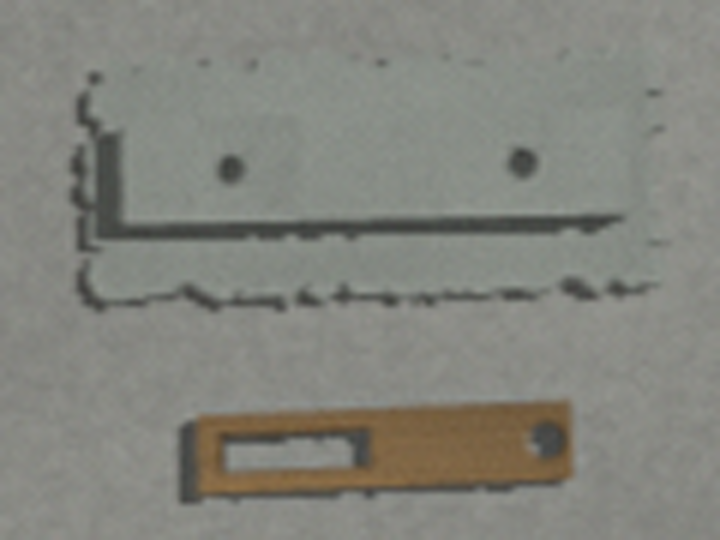

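View pics/t_done.png

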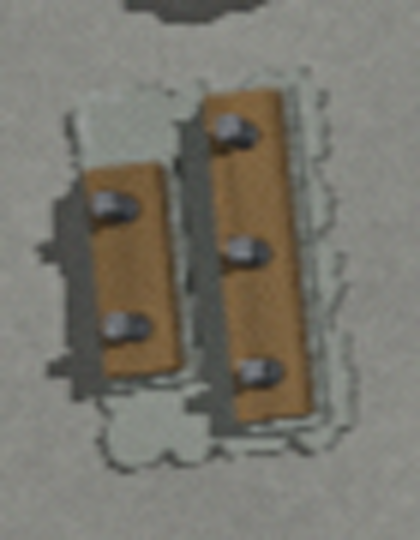

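View pics/t_box.png

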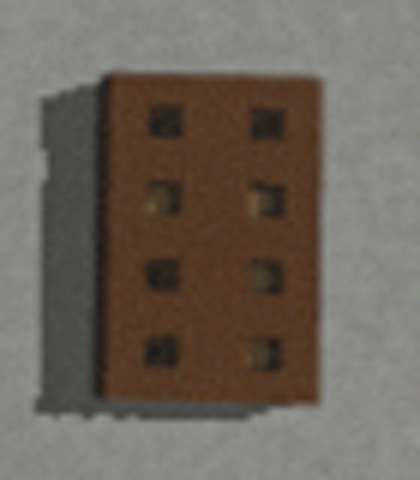

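View pics/s_work.png

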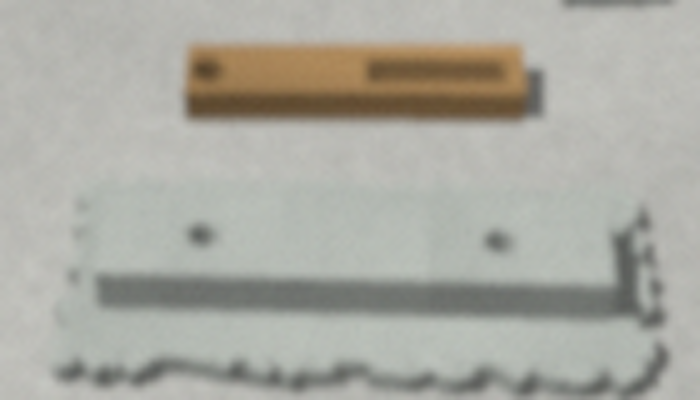

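View pics/s_done.png

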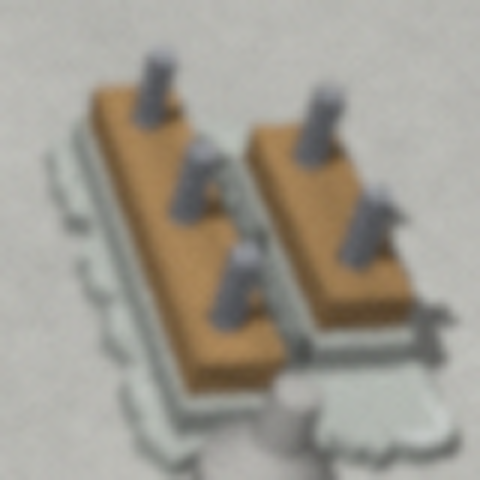

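View pics/s_box.png

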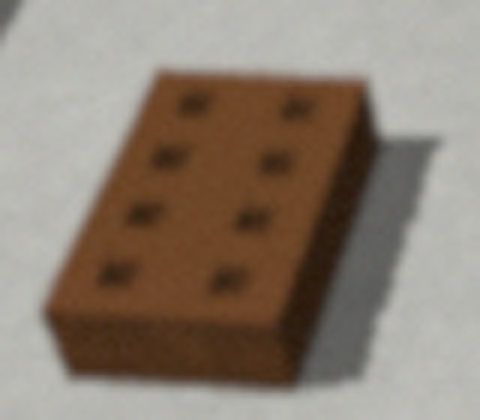

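```bash
cat > m.py <<'E'
from h import *
np.set_printoptions(precision=1,suppress=True)
d=np.load("f0.npz")
T=dict(color=d["tc"],K=d["tK"],pose=d["tP"]);S=dict(color=d["sc"],K=d["sK"],pose=d["sP"])
def px(l,off,s): return [((a+.5)/s-.5+off[0],(b+.5)/s-.5+off[1]) for a,b in l]
def pr(name,f,l,off,s,z): print(name,[tuple(np.round(ray(f,p,z)[:2],1)) for p in px(l,off,s)])
pr("boxT",T,[(166,121),(267,123),(164,199),(266,201),(163,275),(264,277),(161,351),(263,353)],(320,160),6,50)
pr("boxS",S,[(195,104),(297,108),(169,156),(275,162),(144,213),(251,219),(117,273),(229,279)],(120,155),6,50)
pr("boxTcorn",T,[(110,75),(322,77),(319,402),(102,397)],(320,160),6,50)
pr("boxScorn",S,[(158,71),(368,79),(280,326),(45,312)],(120,155),6,50)
pr("holesT",T,[(231,168),(522,162)],(190,135),6,45)
pr("holesS",S,[(202,235),(499,241)],(195,175),5,45)
pr("railTedge",T,[(122,228),(620,216)],(190,135),6,45)
pr("railSedge",S,[(97,275),(615,288)],(195,175),5,45)
pr("cleatT",T,[(195,418),(570,402),(572,475),(197,493),(547,438),(222,432),(368,470)],(190,135),6,24)
pr("cleatS",S,[(188,46),(523,46),(525,94),(187,94),(207,70),(368,60),(503,80)],(195,175),5,24)
pr("pinT",T,[(231,127),(104,204),(240,248),(116,325),(250,370)],(125,145),6,102)
pr("pinS",S,[(162,54),(207,148),(249,248),(330,93),(379,192)],(335,165),6,102)
pr("pinSbase",S,[(149,122),(186,215),(228,322),(312,161),(355,262)],(335,165),6,59)
pr("doneT L,R corners",T,[(84,167),(162,165),(182,370),(104,375),(205,95),(278,92),(313,413),(238,420)],(125,145),6,59)
E
python3 m.py
```

```text
boxT [(np.float64(550.7), np.float64(-307.5)), (np.float64(549.0), np.float64(-362.6)), (np.float64(507.8), np.float64(-305.5)), (np.float64(506.1), np.float64(-361.0)), (np.float64(466.2), np.float64(-304.1)), (np.float64(464.6), np.float64(-358.9)), (np.float64(424.7), np.float64(-302.1)), (np.float64(423.1), np.float64(-357.4))]
boxS [(np.float64(422.6), np.float64(-359.8)), (np.float64(423.8), np.float64(-304.8)), (np.float64(463.3), np.float64(-362.4)), (np.float64(465.8), np.float64(-306.4)), (np.float64(505.5), np.float64(-363.3)), (np.float64(507.8), np.float64(-308.4)), (np.float64(547.5), np.float64(-364.6)), (np.float64(549.4), np.float64(-308.8))]
boxTcorn [(np.float64(576.4), np.float64(-277.5)), (np.float64(574.0), np.float64(-393.2)), (np.float64(396.3), np.float64(-387.0)), (np.float64(399.9), np.float64(-269.5))]
boxScorn [(np.float64(396.6), np.float64(-387.0)), (np.float64(399.2), np.float64(-272.1)), (np.float64(579.1), np.float64(-276.6)), (np.float64(574.5), np.float64(-391.5))]
holesT [(np.float64(612.9), np.float64(85.8)), (np.float64(614.3), np.float64(-75.9)
[... 1109 characters left out ...]
t64(531.8), np.float64(286.0)), (np.float64(594.3), np.float64(292.9)), (np.float64(492.3), np.float64(349.6)), (np.float64(557.5), np.float64(356.8))]
pinSbase [(np.float64(468.9), np.float64(278.1)), (np.float64(532.6), np.float64(285.2)), (np.float64(599.2), np.float64(292.4)), (np.float64(493.7), np.float64(351.5)), (np.float64(559.9), np.float64(356.9))]
doneT L,R corners [(np.float64(581.9), np.float64(382.5)), (np.float64(582.5), np.float64(339.0)), (np.float64(469.1), np.float64(327.3)), (np.float64(466.7), np.float64(370.5)), (np.float64(621.1), np.float64(315.3)), (np.float64(622.3), np.float64(274.7)), (np.float64(444.8), np.float64(254.8)), (np.float64(441.3), np.float64(296.2))]
```

```bash
cat >> m.py <<'E'
print("-----fits")
def P(f,l,off,s,z): return np.array([ray(f,p,z)[:2] for p in px(l,off,s)])
def fit(model,obs):
    m=np.array(model,float);mc=m.mean(0);oc=obs.mean(0)
    U,_,Vt=np.linalg.svd((m-mc).T@(obs-oc));R=(U@Vt).T
    t=oc-R@mc;return R,t,(obs-(m@R.T+t))
pins=[(-35,66),(-35,0),(-35,-66),(35,33),(35,-33)]
T1=P(T,[(231,127),(240,248),(250,370),(104,204),(116,325)],(125,145),6,102)
S1=P(S,[(249,248),(207,148),(162,54),(379,192),(330,93)],(335,165),6,102)
S2=P(S,[(228,322),(186,215),(149,122),(355,262),(312,161)],(335,165),6,59)
for o in(T1,S1,(T1+S1)/2):
    # try orientation both mirror-free
    for sg in(1,-1):
        R,t,r=fit(np.array(pins)*[sg,sg],o)
        if np.linalg.det(R)>0 and abs(r).max()<8: print("done",sg,R,t,np.degrees(np.arctan2(R[1,1],R[0,1])),"res",r.tolist())
for sg in(1,-1):
    R,t,r=fit(np.array(pins)*[sg,sg],(T1+S1)/2);print(sg,np.linalg.det(R),abs(r).max(), (np.array(pins)*sg)@R.T+t)
bt=P(T,[(166,121),(267,123),(164,199),(266,201),(163,275),(264,277),(161,351),(263,353)],(320,160),6,50)
bs=P(S,[(117,273),(229,279),(144,213),(251,219),(169,156),(275,162),(195,104),(297,108)],(120,155),6,50)[[1,0,3,2,5,4,7,6]]
# scene columns: right in scene = larger y
bm=[(a,b) for b in(63,21,-21,-63) for a in(-28,28)]
for o in(bt,bs,(bt+bs)/2):
    R,t,r=fit(bm,o);print("box",np.linalg.det(R),t,np.degrees(np.arctan2(R[1,1],R[0,1])),abs(r).max());print((np.array(bm)@R.T+t).tolist() if o is not bt else "")
E
python3 m.py | sed -n '/fits/,$p'
python3 -c "
from h import *
s=ctrl.get_state();print(s['tcp_pos'],s['clock'],s['wrist_force'])"
```

```text
-----fits
1 -0.9999999999999998 1.564410791603791 [[597.6 292. ]
 [532.  285. ]
 [466.4 278.1]
 [557.4 358.1]
 [491.8 351.2]]
-1 -0.9999999999999998 1.564410791603791 [[597.6 292. ]
 [532.  285. ]
 [466.4 278.1]
 [557.4 358.1]
 [491.8 351.2]]
box 1.0000000000000002 [ 486.5 -332.4] -2.244916138417348 0.7998669828224365

box 0.9999999999999991 [ 485.7 -334.8] -2.0191834767259955 0.8440401495728906
[[549.6763567432386, -309.03937490466876], [547.7032468290329, -365.00460372816644], [507.7024351256152, -307.5595424690145], [505.72932521140956, -363.52477129251224], [465.7285135079919, -306.07971003336024], [463.7554035937863, -362.044938856858], [423.7545918903686, -304.59987759770604], [421.781481976163, -360.5651064212037]]
box 0.9999999999999997 [ 486.1 -333.6] -2.1321539872003004 0.7310584837729266
[[550.1237761267597, -307.95709544433697], [548.0403230655319, -363.9183250889906], [508.1528538932695, -306.39450564841616], [506.06940083204165, -362.35573529306976], [466.18193165977925, -304.8319158524953], [464.0984785985514, -360.7931454971489], [424.211009426289, -303.2693260565744], [422.1275563650612, -359.23055570122807]]
[184.49738542 623.25277935 205.44537051] 1.2 [0.27907164 0.75679368 0.14763574]
```

```bash
cat > g.py <<'E'
import sys
from h import *
from scipy.spatial.transform import Rotation as Ro
np.set_printoptions(precision=4,suppress=True)
# usage: g.py x y z jawdeg : deltas in the tool frame; rotation of tool first
def go(x,y,z,a):
    s=ctrl.get_state();R=np.array(s["orientation"]);p=np.array(s["tcp_pos"])
    a=np.radians(a);best=None
    for k in(0,np.pi):
        ty=np.array([np.cos(a+k),np.sin(a+k),0]);tz=np.array([0,0,-1.]);tx=np.cross(ty,tz)
        G=np.c_[tx,ty,tz];rv=Ro.from_matrix(R.T@G).as_rotvec()
        if best is None or np.linalg.norm(rv)<np.linalg.norm(best[0]): best=(rv,G)
    rv,G=best
    d=np.array([x,y,z])-p
    print("clock %.2f"%s["clock"],"tcp",p.round(1),"q6 %.2f"%s["qpos"][5],"F",np.array(s["wrist_force"]).round(1),"gap %.1f"%s["finger_gap"])
    print("rotvec deg (tool now)",np.degrees(rv).round(2),"shift m now-axes",(R.T@d/1000),"after-turn axes",(G.T@d/1000))
if __name__=="__main__": go(*map(float,sys.argv[1:5]))
E
python3 g.py 466.4 278.1 170 96.06
```

```text
clock 1.20 tcp [184.5 623.3 205.4] q6 -0.17 F [0.3 0.8 0.1] gap 94.2
rotvec deg (tool now) [ -0.    -0.   -22.55] shift m now-axes [-0.3683 -0.2509  0.0355] after-turn axes [-0.2439 -0.373   0.0354]
```

```bash
python3 - <<'E'
from h import *
d=np.load("f0.npz");T=dict(color=d["tc"],K=d["tK"],pose=d["tP"])
print(ray(T,(172,139),0),ray(T,(166,128),150),ray(T,(336,129),35))
save(T,"cleatcrop.png",(215,195,295,225),8)
E
```

```text
[703.25772046 283.86881849   0.        ] [710.49405435 270.88607937 150.        ] [ 723.19599963 -276.57875738   35.        ]
```

View pics/cleatcrop.png

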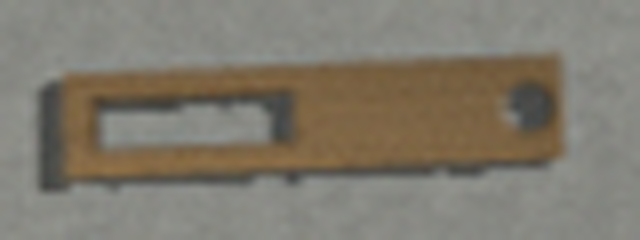

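Candidates at top-image pixels: cleat: plain wood (260,213), green (154,285), yellow (375,285). I choose the plain wood one; the crop shows its round hole at the right and its slot at the left. Work: the railed board (253,165); the plain board (230,80) and white block (206,253) are not it. Pins stand only in the finished cut-out (160,187). The box's dowel-free cells look dark: L1, R1, L3 and L4.

>>> servo_tool:
  increments:
    - [0,0,0,0,0,-5.64,0.04]
    - [0,0,0,0,0,-5.64,0.04]
    - [0,0,0,0,0,-5.64,0.04]
    - [0,0,0,0,0,-5.64,0.04]
    - [-0.02,-0.031,0.003,0,0,0,0.04]
    - [-0.02,-0.031,0.003,0,0,0,0.04]
    - [-0.02,-0.031,0.003,0,0,0,0.04]
    - [-0.02,-0.031,0.003,0,0,0,0.04]
    - [-0.02,-0.031,0.003,0,0,0,0.04]
    - [-0.02,-0.031,0.003,0,0,0,0.04]

```text
clock: 2.03
tcp_pos: [327.9, 453.3, 187.6]
orientation: [[-0.99, -0.139, 0.001], [-0.139, 0.99, 0.005], [-0.002, 0.005, -1.0]]
wrist_force: [0.5, 0.3, -0.5]
finger_gap: 40.3
```

```bash
python3 g.py 466.4 278.1 140 96.06
```

```text
clock 2.03 tcp [327.9 453.3 187.6] q6 -0.97 F [ 0.5  0.3 -0.5] gap 40.3
rotvec deg (tool now) [0.26 0.12 1.91] shift m now-axes [-0.1128 -0.1929  0.047 ] after-turn axes [-0.1192 -0.1888  0.0476]
```

>>> servo_tool:
  increments:
    - [0,0,0,0.26,0.12,1.9,0.04]
    - [-0.02,-0.0315,0.005,0,0,0,0.04]
    - [-0.02,-0.0315,0.005,0,0,0,0.04]
    - [-0.02,-0.0315,0.005,0,0,0,0.04]
    - [-0.02,-0.0315,0.005,0,0,0,0.04]
    - [-0.02,-0.0315,0.008,0,0,0,0.04]
    - [-0.0195,-0.0315,0.008,0,0,0,0.04]
    - [0,0,0,0,0,0,0.04]
    - [0,0,0,0,0,0,0.04]

```text
clock: 2.78
tcp_pos: [475.8, 264.6, 152.5]
orientation: [[-0.995, -0.096, 0.005], [-0.096, 0.995, 0.002], [-0.006, 0.001, -1.0]]
wrist_force: [-0.1, -0.3, -0.5]
finger_gap: 40.2
```

```bash
python3 g.py 466.4 278.1 65 96.06; python3 - <<'E'
from h import *
f=ctrl.grab_frame("top");save(f,"t1.png",(125,140,205,230),6)
f=ctrl.grab_frame("scene");save(f,"s1.png",(320,120,430,240),5)
E
```

```text
clock 2.78 tcp [475.8 264.6 152.5] q6 -1.37 F [-0.1 -0.3 -0.5] gap 40.2
rotvec deg (tool now) [ 0.07  0.32 -0.53] shift m now-axes [0.0086 0.0143 0.0875] after-turn axes [0.0079 0.0144 0.0875]
```

View pics/s1.png

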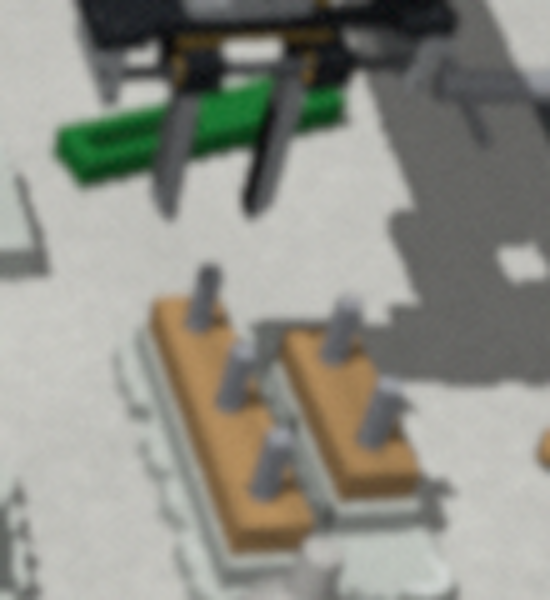

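>>> servo_tool:
  increments:
    - [0.008,0.0144,0,0,0.3,-0.5,0.04]
    - [0,0,0,0,0,0,0.04]
    - [0,0,0,0,0,0,0.04]

```text
clock: 3.13
tcp_pos: [464.1, 282.4, 153.5]
orientation: [[-0.994, -0.112, 0.002], [-0.112, 0.994, 0.002], [-0.002, 0.002, -1.0]]
wrist_force: [0.2, 0.9, 0.2]
finger_gap: 40.0
```

```bash
python3 g.py 466.4 278.1 65 96.06
```

```text
clock 3.13 tcp [464.1 282.4 153.5] q6 -1.35 F [0.2 0.9 0.2] gap 40.0
rotvec deg (tool now) [0.09 0.11 0.39] shift m now-axes [-0.0017 -0.0047  0.0885] after-turn axes [-0.0019 -0.0045  0.0885]
```

>>> servo_tool:
  increments:
    - [-0.0018,-0.004,0.015,0,0,0.3,0.04]
    - [0,0,0.025,0,0,0,0.04]
    - [0,0,0.02,0,0,0,0.04]
    - [0,0,0.008,0,0,0,0.04]
    - [0,0,0,0,0,0,0.04]
    - [0,0,0,0,0,0,0.04]

```text
clock: 3.63
tcp_pos: [467.1, 283.0, 87.0]
orientation: [[-0.993, -0.116, 0.009], [-0.116, 0.993, 0.004], [-0.01, 0.003, -1.0]]
wrist_force: [0.1, -0.3, 0.2]
finger_gap: 39.9
```

```bash
python3 g.py 466.4 278.1 65 96.06
```

```text
clock 3.63 tcp [467.1 283.   87. ] q6 -1.35 F [ 0.1 -0.3  0.2] gap 39.9
rotvec deg (tool now) [0.16 0.56 0.59] shift m now-axes [ 0.0015 -0.0048  0.022 ] after-turn axes [ 0.0012 -0.0048  0.022 ]
```

>>> servo_tool:
  increments:
    - [0.001,-0.004,0.008,0,0.5,0.5,0.04]
    - [0,0,0.008,0,0,0,0.04]
    - [0,0,0.002,0,0,0,0.04]
    - [0,0,0,0,0,0,0.04]

```text
clock: 3.97
tcp_pos: [468.7, 279.6, 70.8]
orientation: [[-0.994, -0.107, 0.005], [-0.107, 0.994, 0.005], [-0.006, 0.004, -1.0]]
wrist_force: [0.9, -0.2, 0.1]
finger_gap: 39.7
```

```bash
python3 g.py 466.4 278.1 65 96.06
```

```text
clock 3.97 tcp [468.7 279.6  70.8] q6 -1.35 F [ 0.9 -0.2  0.1] gap 39.7
rotvec deg (tool now) [0.23 0.33 0.09] shift m now-axes [ 0.0025 -0.0012  0.0058] after-turn axes [ 0.0025 -0.0012  0.0058]
```

>>> servo_tool:
  increments:
    - [0.0022,-0.001,0.004,0,0.3,0,0.04]
    - [0,0,0,0,0,0,0.04]
    - [0,0,0,0,0,0,0.02]
    - [0,0,0,0,0,0,0.0]
    - [0,0,0,0,0,0,0.0]
    - [0,0,0,0,0,0,0.0]
  force: 30

```text
clock: 4.47
tcp_pos: [467.4, 278.4, 67.5]
orientation: [[-0.994, -0.107, 0.002], [-0.107, 0.994, 0.005], [-0.002, 0.004, -1.0]]
wrist_force: [0.1, 0.3, 0.3]
finger_gap: 16.8
```

```bash
python3 g.py 466.4 278.1 170 96.06
```

```text
clock 4.47 tcp [467.4 278.4  67.5] q6 -1.35 F [0.1 0.3 0.3] gap 16.8
rotvec deg (tool now) [0.25 0.12 0.07] shift m now-axes [ 0.0008  0.0003 -0.1025] after-turn axes [ 0.001  -0.0002 -0.1025]
```

>>> servo_tool:
  increments:
    - [0,0,0,0,0,0,0.0]
    - [0,0,0,0,0,0,0.0]
    - [0,0,0,0,0,0,0.0]
    - [0,0,0,0,0,0,0.0]
  force: 30

```text
clock: 4.8
tcp_pos: [467.4, 278.5, 67.6]
orientation: [[-0.994, -0.107, 0.002], [-0.107, 0.994, 0.005], [-0.002, 0.004, -1.0]]
wrist_force: [0.3, -1.1, -0.1]
finger_gap: 11.8
```

```bash
python3 g.py 466.4 278.1 170 96.06
```

```text
clock 4.80 tcp [467.4 278.5  67.6] q6 -1.35 F [ 0.3 -1.1 -0.1] gap 11.8
rotvec deg (tool now) [0.25 0.13 0.08] shift m now-axes [ 0.0008  0.0002 -0.1024] after-turn axes [ 0.001  -0.0003 -0.1024]
```

>>> servo_tool:
  increments:
    - [0,0,-0.008,0,0,0,0.0]
    - [0,0,-0.012,0,0,0,0.0]
    - [0,0,-0.018,0,0,0,0.0]
    - [0,0,-0.02,0,0,0,0.0]
    - [0,0,-0.02,0,0,0,0.0]
    - [0,0,-0.01,0,0,0,0.0]
    - [0,0,0,0,0,0,0.0]

```text
clock: 5.38
tcp_pos: [468.3, 278.3, 163.9]
orientation: [[-0.994, -0.107, 0.006], [-0.107, 0.994, 0.006], [-0.007, 0.006, -1.0]]
wrist_force: [-0.2, 1.1, -0.9]
finger_gap: 11.8
```

```bash
python3 g.py 612.3 85 150 90.7;  python3 - <<'E'
from h import *
f=ctrl.grab_frame("scene");save(f,"s2.png",(320,90,430,240),4)
E
```

```text
clock 5.38 tcp [468.3 278.3 163.9] q6 -1.35 F [-0.2  1.1 -0.9] gap 11.8
rotvec deg (tool now) [0.34 0.39 5.43] shift m now-axes [-0.1225 -0.2077  0.0136] after-turn axes [-0.1417 -0.1951  0.0139]
```

View pics/s2.png

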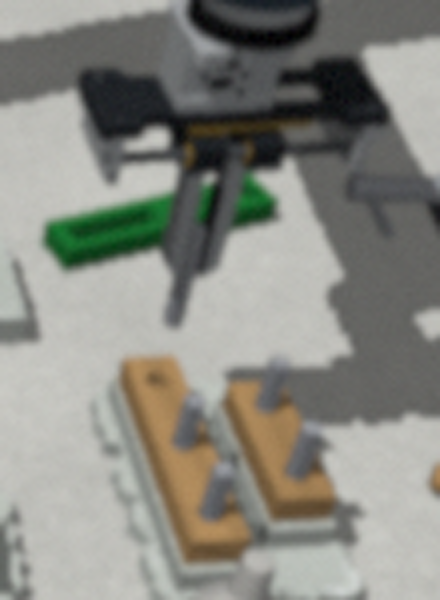

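>>> servo_tool:
  increments:
    - [0,0,0,0.3,0.3,5.0,0]
    - [-0.01,-0.014,0,0,0,0,0]
    - [-0.02,-0.0275,0,0,0,0,0]
    - [-0.02,-0.0275,0,0,0,0,0]
    - [-0.02,-0.0275,0,0,0,0,0]
    - [-0.02,-0.0275,0,0,0,0,0]
    - [-0.02,-0.0275,0,0,0,0,0]
    - [-0.015,-0.0205,0,0,0,0,0]
    - [-0.008,-0.011,0,0,0,0,0]
    - [0,0,0,0,0,0,0]

```text
clock: 6.27
tcp_pos: [601.3, 89.7, 150.1]
orientation: [[-1.0, -0.02, -0.02], [-0.02, 1.0, -0.001], [0.02, -0.001, -1.0]]
wrist_force: [0.3, 0.2, -1.4]
finger_gap: 11.6
```

```bash
python3 g.py 612.3 85 110 90.7
```

```text
clock 6.27 tcp [601.3  89.7 150.1] q6 -1.63 F [ 0.3  0.2 -1.4] gap 11.6
rotvec deg (tool now) [-0.05 -1.14  0.44] shift m now-axes [-0.0117 -0.0049  0.0399] after-turn axes [-0.0109 -0.0049  0.0401]
```

>>> servo_tool:
  increments:
    - [-0.006,-0.0025,0.008,0,-1.1,0.4,0]
    - [-0.005,-0.002,0.012,0,0,0,0]
    - [0,0,0.009,0,0,0,0]
    - [0,0,0,0,0,0,0]
    - [0,0,0,0,0,0,0]

```text
clock: 6.68
tcp_pos: [608.3, 88.9, 115.4]
orientation: [[-1.0, -0.015, -0.009], [-0.015, 1.0, 0.001], [0.009, 0.001, -1.0]]
wrist_force: [0.3, 0.1, -1.1]
finger_gap: 11.7
```

```bash
python3 g.py 612.3 85 96 90.7; python3 - <<'E'
from h import *
f=ctrl.grab_frame("scene");save(f,"s3.png",(270,160,350,240),6)
f=ctrl.grab_frame("top");save(f,"t3.png",(190,120,270,200),6)
E
```

```text
clock 6.68 tcp [608.3  88.9 115.4] q6 -1.63 F [ 0.3  0.1 -1.1] gap 11.7
rotvec deg (tool now) [ 0.06 -0.5   0.17] shift m now-axes [-0.0041 -0.004   0.0194] after-turn axes [-0.0039 -0.004   0.0194]
```

View pics/s3.png

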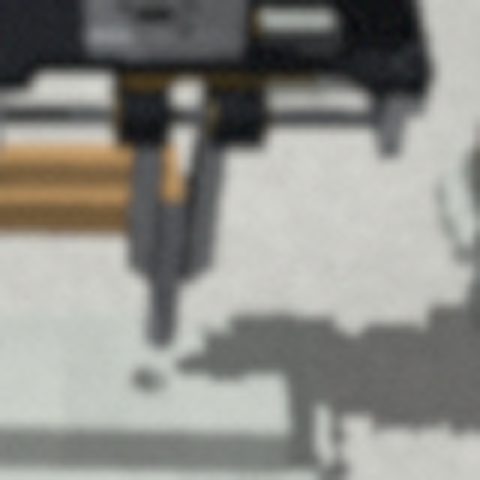

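>>> servo_tool:
  increments:
    - [-0.004,-0.004,0.004,0,-0.5,0.2,0]
    - [0,0,0.004,0,0,0,0]
    - [0,0,0.003,0,0,0,0]
    - [0,0,0,0,0,0,0]

```text
clock: 7.12
tcp_pos: [613.6, 85.5, 105.6]
orientation: [[-1.0, -0.013, 0.004], [-0.013, 1.0, 0.001], [-0.004, 0.001, -1.0]]
wrist_force: [-0.1, -0.3, -0.8]
finger_gap: 11.8
```

```bash
python3 g.py 612.3 85 92 90.7; python3 - <<'E'
from h import *
f=ctrl.grab_frame("scene");save(f,"s4.png",(270,160,350,240),6)
E
```

```text
clock 7.12 tcp [613.6  85.5 105.6] q6 -1.63 F [-0.1 -0.3 -0.8] gap 11.8
rotvec deg (tool now) [0.05 0.26 0.03] shift m now-axes [ 0.0014 -0.0005  0.0136] after-turn axes [ 0.0013 -0.0005  0.0136]
```

View pics/s4.png

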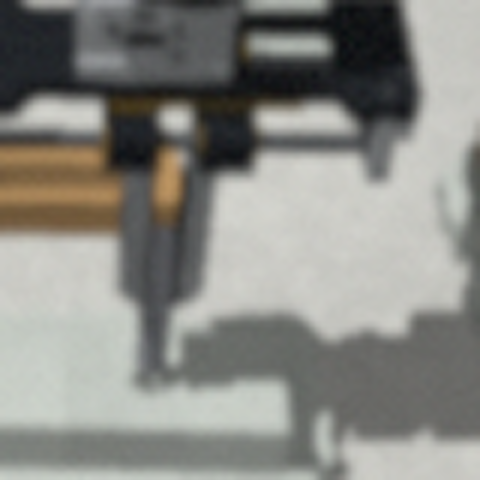

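Right over the hole. Descend gently.

>>> servo_tool:
  increments:
    - [0.001,-0.0005,0.004,0,0.2,0,0]
    - [0,0,0.004,0,0,0,0]
    - [0,0,0.004,0,0,0,0]
    - [0,0,0.004,0,0,0,0]
    - [0,0,0.003,0,0,0,0]

```text
clock: 7.58
tcp_pos: [612.9, 85.5, 86.7]
orientation: [[-1.0, -0.012, 0.001], [-0.012, 1.0, 0.002], [-0.001, 0.002, -1.0]]
wrist_force: [-1.0, 0.2, -0.9]
finger_gap: 11.7
```

```bash
python3 g.py 612.3 85 71 90.7
```

```text
clock 7.58 tcp [612.9  85.5  86.7] q6 -1.63 F [-1.   0.2 -0.9] gap 11.7
rotvec deg (tool now) [0.14 0.07 0.  ] shift m now-axes [ 0.0006 -0.0005  0.0157] after-turn axes [ 0.0006 -0.0005  0.0157]
```

>>> servo_tool:
  increments:
    - [0,0,0.004,0,0,0,0]
    - [0,0,0.004,0,0,0,0]
    - [0,0,0.003,0,0,0,0]
    - [0,0,0.0025,0,0,0,0]
    - [0,0,0.0015,0,0,0,0]
    - [0,0,0.0015,0,0,0,0]
    - [0,0,0,0,0,0,0]

```text
clock: 8.17
tcp_pos: [613.0, 85.6, 70.8]
orientation: [[-1.0, -0.013, -0.001], [-0.013, 1.0, 0.002], [0.001, 0.002, -1.0]]
wrist_force: [-0.4, 0.7, -1.1]
finger_gap: 11.6
```

```bash
python3 g.py 612.3 85 71 90.7
```

```text
clock 8.17 tcp [613.   85.6  70.8] q6 -1.63 F [-0.4  0.7 -1.1] gap 11.6
rotvec deg (tool now) [ 0.12 -0.06  0.03] shift m now-axes [ 0.0007 -0.0006 -0.0002] after-turn axes [ 0.0007 -0.0006 -0.0002]
```

>>> servo_tool:
  increments:
    - [0,0,0.0015,0,0,0,0]
    - [0,0,0.0015,0,0,0,0]
    - [0,0,0.001,0,0,0,0]

```text
clock: 8.42
tcp_pos: [613.2, 85.7, 70.5]
orientation: [[-1.0, -0.013, -0.003], [-0.013, 1.0, 0.002], [0.003, 0.002, -1.0]]
wrist_force: [-3.3, 0.8, 5.3]
finger_gap: 12.0
```

>>> servo_tool:
  increments:
    - [0,0,0,0,0,0,0.04]
    - [0,0,0,0,0,0,0.04]
    - [0,0,0,0,0,0,0.04]
    - [0,0,0,0,0,0,0.04]
    - [0,0,-0.01,0,0,0,0.04]
    - [0,0,-0.025,0,0,0,0.04]
    - [0,0,-0.025,0,0,0,0.04]
    - [0,0,-0.015,0,0,0,0.04]
    - [0,0,0,0,0,0,0.04]

```text
clock: 9.17
tcp_pos: [613.5, 84.8, 148.1]
orientation: [[-1.0, -0.013, -0.002], [-0.013, 1.0, 0.001], [0.002, 0.001, -1.0]]
wrist_force: [0.7, -0.1, 1.5]
finger_gap: 40.0
```

```bash
python3 g.py 532 285 150 96.06; python3 - <<'E'
from h import *
f=ctrl.grab_frame("scene");save(f,"s5.png",(260,140,350,240),6)
E
```

```text
clock 9.17 tcp [613.5  84.8 148.1] q6 -1.63 F [ 0.7 -0.1  1.5] gap 40.0
rotvec deg (tool now) [ 0.04 -0.14 -5.32] shift m now-axes [ 0.0789  0.2013 -0.0016] after-turn axes [ 0.0599  0.2077 -0.0019]
```

View pics/s5.png

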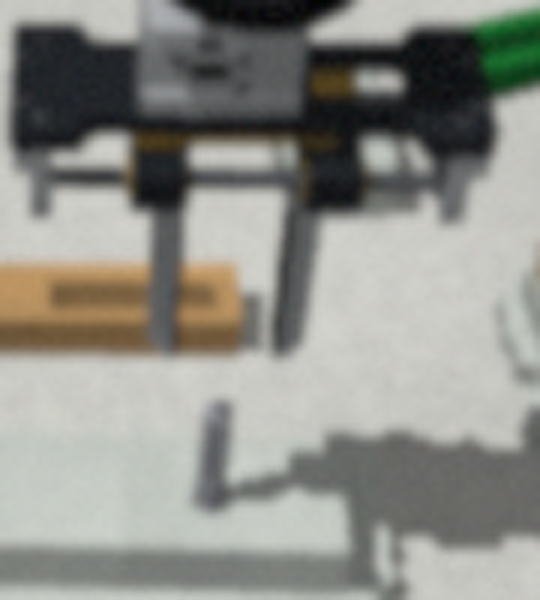

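>>> servo_tool:
  increments:
    - [0,0,0,0,0,-5.0,0.04]
    - [0.004,0.014,0,0,0,0,0.04]
    - [0.009,0.031,0,0,0,0,0.04]
    - [0.009,0.031,0,0,0,0,0.04]
    - [0.009,0.031,0,0,0,0,0.04]
    - [0.009,0.031,0,0,0,0,0.04]
    - [0.009,0.031,0,0,0,0,0.04]
    - [0.007,0.024,0,0,0,0,0.04]
    - [0.003,0.012,0,0,0,0,0.04]
    - [0,0,0,0,0,0,0.04]

```text
clock: 10.05
tcp_pos: [520.8, 295.1, 135.8]
orientation: [[-0.996, -0.083, -0.021], [-0.083, 0.997, -0.001], [0.021, 0.001, -1.0]]
wrist_force: [-1.0, -0.6, 0.4]
finger_gap: 40.1
```

```bash
python3 g.py 532.3 285.2 110 96.06
```

```text
clock 10.05 tcp [520.8 295.1 135.8] q6 -1.33 F [-1.  -0.6  0.4] gap 40.1
rotvec deg (tool now) [ 0.06 -1.19 -1.31] shift m now-axes [-0.0111 -0.0108  0.0256] after-turn axes [-0.0104 -0.0111  0.0258]
```

>>> servo_tool:
  increments:
    - [-0.006,-0.006,0,0,-1.2,-1.3,0.04]
    - [-0.004,-0.004,0.005,0,0,0,0.04]
    - [0,0,0.008,0,0,0,0.04]
    - [0,0,0,0,0,0,0.04]

```text
clock: 10.38
tcp_pos: [528.6, 286.3, 117.9]
orientation: [[-0.995, -0.103, -0.005], [-0.103, 0.995, -0.001], [0.005, -0.0, -1.0]]
wrist_force: [0.4, -0.1, -0.4]
finger_gap: 40.4
```

```bash
python3 g.py 532.3 285.2 67.5 96.06
```

```text
clock 10.38 tcp [528.6 286.3 117.9] q6 -1.37 F [ 0.4 -0.1 -0.4] gap 40.4
rotvec deg (tool now) [-0.02 -0.31 -0.12] shift m now-axes [-0.0038 -0.0014  0.0504] after-turn axes [-0.0036 -0.0015  0.0504]
```

>>> servo_tool:
  increments:
    - [-0.0035,-0.0014,0.006,0,-0.3,-0.1,0.04]
    - [0,0,0.014,0,0,0,0.04]
    - [0,0,0.012,0,0,0,0.04]
    - [0,0,0.004,0,0,0,0.04]
    - [0,0,0,0,0,0,0.04]

```text
clock: 10.8
tcp_pos: [532.9, 282.7, 77.3]
orientation: [[-0.995, -0.099, -0.003], [-0.099, 0.995, -0.001], [0.003, -0.001, -1.0]]
wrist_force: [0.5, -0.1, 0.4]
finger_gap: 40.2
```

```bash
python3 g.py 532.3 285.2 67.5 96.06
```

```text
clock 10.80 tcp [532.9 282.7  77.3] q6 -1.37 F [ 0.5 -0.1  0.4] gap 40.2
rotvec deg (tool now) [-0.05 -0.15 -0.37] shift m now-axes [0.0003 0.0025 0.0098] after-turn axes [0.0003 0.0025 0.0098]
```

>>> servo_tool:
  increments:
    - [0,0.0024,0.005,0,-0.1,-0.3,0.04]
    - [0,0,0.004,0,0,0,0.04]
    - [0,0,0.001,0,0,0,0.02]
    - [0,0,0,0,0,0,0.018]
    - [0,0,0,0,0,0,0.018]

```text
clock: 11.22
tcp_pos: [533.2, 285.4, 66.8]
orientation: [[-0.995, -0.104, 0.0], [-0.104, 0.995, -0.001], [-0.0, -0.001, -1.0]]
wrist_force: [-0.1, -0.5, -0.2]
finger_gap: 23.4
```

```bash
python3 g.py 532.3 285.2 67.5 96.06
```

```text
clock 11.22 tcp [533.2 285.4  66.8] q6 -1.37 F [-0.1 -0.5 -0.2] gap 23.4
rotvec deg (tool now) [-0.03  0.   -0.08] shift m now-axes [ 0.0009 -0.0001 -0.0007] after-turn axes [ 0.0009 -0.0001 -0.0007]
```

>>> servo_tool:
  increments:
    - [0.0008,0,0,0,0,0,0.0]
    - [0,0,0,0,0,0,0.0]
    - [0,0,0,0,0,0,0.0]
    - [0,0,0,0,0,0,0.0]
    - [0,0,0,0,0,0,0.0]
    - [0,0,0,0,0,0,0.0]
    - [0,0,0,0,0,0,0.0]
  force: 30

```text
clock: 11.8
tcp_pos: [532.7, 285.6, 67.8]
orientation: [[-0.995, -0.104, 0.002], [-0.104, 0.995, -0.0], [-0.002, -0.0, -1.0]]
wrist_force: [0.5, 0.1, -1.1]
finger_gap: 11.7
```

>>> servo_tool:
  increments:
    - [0,0,-0.008,0,0,0,0.0]
    - [0,0,-0.012,0,0,0,0.0]
    - [0,0,-0.018,0,0,0,0.0]
    - [0,0,-0.022,0,0,0,0.0]
    - [0,0,-0.022,0,0,0,0.0]
    - [0,0,-0.015,0,0,0,0.0]
    - [0,0,0,0,0,0,0.0]

```text
clock: 12.38
tcp_pos: [533.7, 285.7, 173.9]
orientation: [[-0.995, -0.104, 0.006], [-0.104, 0.995, 0.001], [-0.006, 0.001, -1.0]]
wrist_force: [0.2, -0.6, 0.8]
finger_gap: 11.6
```

```bash
python3 g.py 614.5 -76.7 170 90.7
```

```text
clock 12.38 tcp [533.7 285.7 173.9] q6 -1.37 F [ 0.2 -0.6  0.8] gap 11.6
rotvec deg (tool now) [0.05 0.37 5.28] shift m now-axes [-0.0426 -0.3689  0.004 ] after-turn axes [-0.0764 -0.3634  0.0039]
```

>>> servo_tool:
  increments:
    - [-0.003,-0.014,-0.003,0,0.3,5.0,0]
    - [-0.008,-0.036,-0.001,0,0,0,0]
    - [-0.008,-0.036,-0.001,0,0,0,0]
    - [-0.008,-0.036,-0.001,0,0,0,0]
    - [-0.008,-0.036,-0.001,0,0,0,0]
    - [-0.008,-0.036,-0.001,0,0,0,0]
    - [-0.008,-0.036,-0.001,0,0,0,0]
    - [-0.008,-0.036,-0.001,0,0,0,0]
    - [-0.008,-0.036,0,0,0,0,0]
    - [-0.006,-0.024,0,0,0,0,0]

```text
clock: 13.22
tcp_pos: [612.9, -47.1, 186.4]
orientation: [[-1.0, -0.024, 0.001], [-0.024, 1.0, 0.003], [-0.001, 0.002, -1.0]]
wrist_force: [-0.4, 0.2, -1.1]
finger_gap: 12.1
```

>>> servo_tool:
  increments:
    - [0,0,0,0,0,0,0]

```text
clock: 13.3
tcp_pos: [613.3, -51.6, 186.2]
orientation: [[-1.0, -0.019, 0.001], [-0.019, 1.0, 0.001], [-0.001, 0.001, -1.0]]
wrist_force: [-0.2, 0.5, -1.1]
finger_gap: 12.1
```

```bash
python3 g.py 614.8 -76.5 120 90.7
```

```text
clock 13.30 tcp [613.3 -51.6 186.2] q6 -1.86 F [-0.2  0.5 -1.1] gap 12.1
rotvec deg (tool now) [0.07 0.06 0.41] shift m now-axes [-0.0009 -0.025   0.0662] after-turn axes [-0.0012 -0.0249  0.0662]
```

>>> servo_tool:
  increments:
    - [-0.001,-0.012,0.01,0,0,0.4,0]
    - [0,-0.01,0.018,0,0,0,0]
    - [0,-0.003,0.02,0,0,0,0]
    - [0,0,0.012,0,0,0,0]
    - [0,0,0,0,0,0,0]
    - [0,0,0,0,0,0,0]

```text
clock: 13.8
tcp_pos: [612.9, -76.8, 120.8]
orientation: [[-1.0, -0.012, -0.003], [-0.012, 1.0, 0.003], [0.002, 0.003, -1.0]]
wrist_force: [-0.3, -0.2, -0.9]
finger_gap: 11.8
```

```bash
python3 g.py 614.8 -76.5 105 90.7
```

```text
clock 13.80 tcp [612.9 -76.8 120.8] q6 -1.89 F [-0.3 -0.2 -0.9] gap 11.8
rotvec deg (tool now) [ 0.15 -0.14 -0.03] shift m now-axes [-0.002   0.0003  0.0158] after-turn axes [-0.0019  0.0003  0.0158]
```

>>> servo_tool:
  increments:
    - [-0.0018,0,0.005,0,-0.1,0,0]
    - [0,0,0.006,0,0,0,0]
    - [0,0,0.003,0,0,0,0]
    - [0,0,0,0,0,0,0]

```text
clock: 14.13
tcp_pos: [615.8, -74.9, 107.5]
orientation: [[-1.0, -0.015, 0.002], [-0.015, 1.0, 0.002], [-0.002, 0.002, -1.0]]
wrist_force: [0.6, -0.6, 0.3]
finger_gap: 11.7
```

```bash
python3 g.py 614.8 -76.5 90 90.7; python3 - <<'E'
from h import *
f=ctrl.grab_frame("scene");save(f,"s6.png",(200,160,280,240),6)
E
```

```text
clock 14.13 tcp [615.8 -74.9 107.5] q6 -1.89 F [ 0.6 -0.6  0.3] gap 11.7
rotvec deg (tool now) [0.11 0.12 0.15] shift m now-axes [ 0.0011 -0.0017  0.0175] after-turn axes [ 0.0011 -0.0016  0.0175]
```

View pics/s6.png

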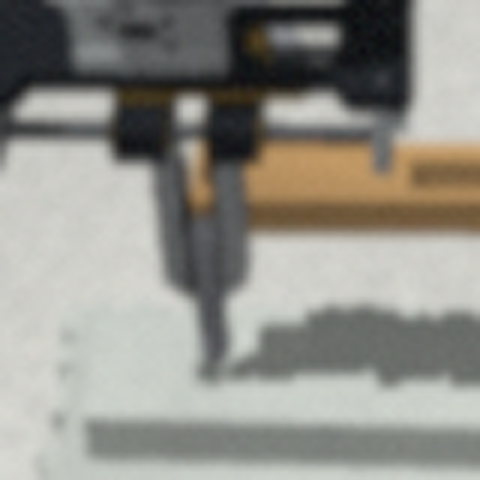

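>>> servo_tool:
  increments:
    - [0.001,-0.0016,0.003,0,0,0.1,0]
    - [0,0,0.004,0,0,0,0]
    - [0,0,0.004,0,0,0,0]
    - [0,0,0.004,0,0,0,0]
    - [0,0,0.003,0,0,0,0]

```text
clock: 14.6
tcp_pos: [617.5, -77.2, 93.9]
orientation: [[-1.0, -0.013, 0.007], [-0.013, 1.0, 0.001], [-0.008, 0.0, -1.0]]
wrist_force: [-6.6, 3.2, 22.3]
finger_gap: 11.4
```

```bash
python3 g.py 614.8 -76.5 70.5 90.7
```

```text
clock 14.60 tcp [617.5 -77.2  93.9] q6 -1.89 F [-6.6  3.2 22.3] gap 11.4
rotvec deg (tool now) [0.02 0.43 0.05] shift m now-axes [0.0029 0.0007 0.0234] after-turn axes [0.0027 0.0007 0.0234]
```

>>> servo_tool:
  increments:
    - [0.001,0,-0.003,0,0.4,0,0]
    - [0.002,0.0005,0,0,0,0,0]
    - [0,0,0,0,0,0,0]

```text
clock: 14.85
tcp_pos: [615.1, -77.0, 97.8]
orientation: [[-1.0, -0.013, 0.002], [-0.013, 1.0, 0.0], [-0.002, -0.0, -1.0]]
wrist_force: [0.3, 0.4, -0.9]
finger_gap: 11.8
```

```bash
python3 g.py 614.3 -77 70.5 90.7; python3 - <<'E'
from h import *
f=ctrl.grab_frame("top");save(f,"t7.png",(240,120,320,200),6)
f=ctrl.grab_frame("scene");save(f,"s7.png",(200,160,280,240),6)
E
```

```text
clock 14.85 tcp [615.1 -77.   97.8] q6 -1.89 F [ 0.3  0.4 -0.9] gap 11.8
rotvec deg (tool now) [-0.    0.1   0.04] shift m now-axes [ 0.0008 -0.      0.0273] after-turn axes [ 0.0008 -0.      0.0273]
```

View pics/s7.png

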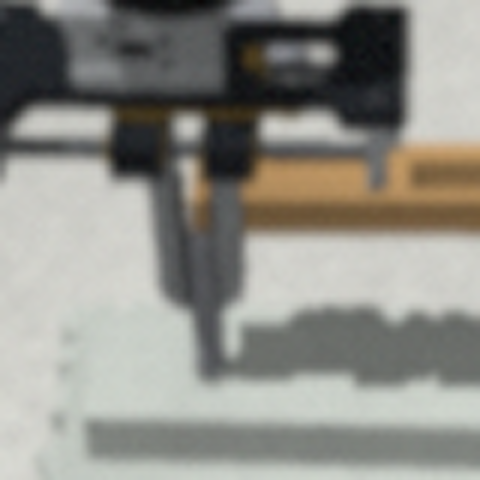

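>>> servo_tool:
  increments:
    - [0.0003,0,0.002,0,0.1,0,0]
    - [0,0,0.002,0,0,0,0]
    - [0,0,0.002,0,0,0,0]

```text
clock: 15.2
tcp_pos: [614.4, -76.9, 90.4]
orientation: [[-1.0, -0.013, -0.001], [-0.013, 1.0, 0.0], [0.001, 0.0, -1.0]]
wrist_force: [0.0, 1.0, -0.5]
finger_gap: 11.8
```

>>> servo_tool:
  increments:
    - [0,0,0.0015,0,0,0,0]
    - [0,0,0.0015,0,0,0,0]

```text
clock: 15.37
tcp_pos: [613.9, -76.8, 86.2]
orientation: [[-1.0, -0.013, -0.002], [-0.013, 1.0, 0.001], [0.002, 0.001, -1.0]]
wrist_force: [-0.7, 0.3, -1.2]
finger_gap: 11.4
```

Dropped in. Going on to the bottom.

>>> servo_tool:
  increments:
    - [-0.0004,0,0.003,0,0,0,0]
    - [0,0,0.003,0,0,0,0]
    - [0,0,0.003,0,0,0,0]
    - [0,0,0.002,0,0,0,0]
    - [0,0,0.001,0,0,0,0]

```text
clock: 15.78
tcp_pos: [613.8, -76.7, 72.1]
orientation: [[-1.0, -0.013, -0.003], [-0.013, 1.0, 0.001], [0.003, 0.001, -1.0]]
wrist_force: [0.3, -0.6, -1.0]
finger_gap: 11.8
```

```bash
python3 g.py 614.3 -77 70.5 90.7
```

```text
clock 15.78 tcp [613.8 -76.7  72.1] q6 -1.89 F [ 0.3 -0.6 -1. ] gap 11.8
rotvec deg (tool now) [ 0.06 -0.19  0.03] shift m now-axes [-0.0005 -0.0003  0.0016] after-turn axes [-0.0004 -0.0003  0.0016]
```

>>> servo_tool:
  increments:
    - [0,0,0.0015,0,0,0,0]
    - [0,0,0.0015,0,0,0,0]
    - [0,0,0.0012,0,0,0,0]
    - [0,0,0.0012,0,0,0,0]

```text
clock: 16.12
tcp_pos: [614.2, -76.8, 70.2]
orientation: [[-1.0, -0.013, -0.005], [-0.013, 1.0, 0.001], [0.005, 0.001, -1.0]]
wrist_force: [-4.2, 0.3, 5.5]
finger_gap: 11.8
```

>>> servo_tool:
  increments:
    - [0,0,0,0,0,0,0.04]
    - [0,0,0,0,0,0,0.04]
    - [0,0,0,0,0,0,0.04]
    - [0,0,0,0,0,0,0.04]
    - [0,0,-0.01,0,0,0,0.04]
    - [0,0,-0.025,0,0,0,0.04]
    - [0,0,-0.03,0,0,0,0.04]
    - [0,0,-0.03,0,0,0,0.08]
    - [0,0,-0.02,0,0,0,0.08]
    - [0,0,0,0,0,0,0.08]

```text
clock: 16.95
tcp_pos: [614.1, -76.7, 191.4]
orientation: [[-1.0, -0.013, -0.007], [-0.013, 1.0, 0.002], [0.007, 0.002, -1.0]]
wrist_force: [0.7, -0.0, 0.5]
finger_gap: 56.7
```

```bash
python3 g.py 457.8 -6 150 2.06; python3 - <<'E'
from h import *
t=ctrl.grab_frame("top");save(t,"t8.png",(190,135,310,225),6)
s=ctrl.grab_frame("scene");save(s,"s8.png",(195,140,335,255),5)
np.savez("f8.npz",tc=t["color"],tK=t["K"],tP=t["pose"],sc=s["color"],sK=s["K"],sP=s["pose"])
E
```

```text
clock 16.95 tcp [614.1 -76.7 191.4] q6 -1.89 F [ 0.7 -0.   0.5] gap 56.7
rotvec deg (tool now) [-0.21 -0.38 88.69] shift m now-axes [0.1551 0.0727 0.0425] after-turn axes [ 0.0763 -0.1537  0.0414]
```

View pics/s8.png

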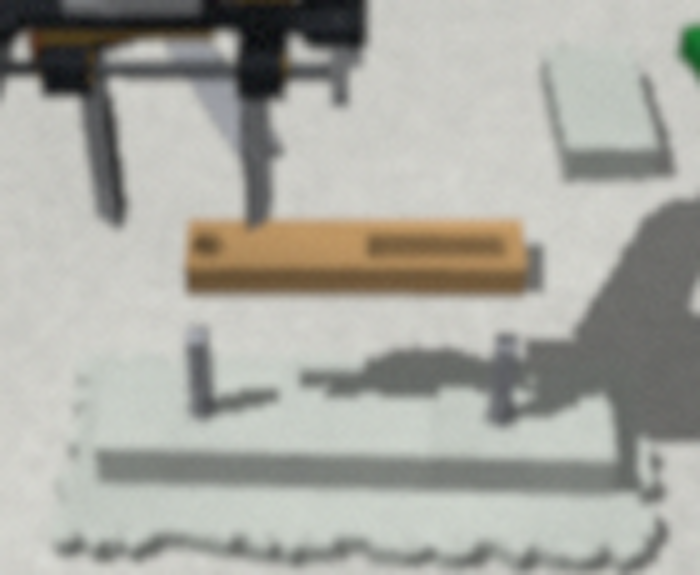

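View pics/t8.png

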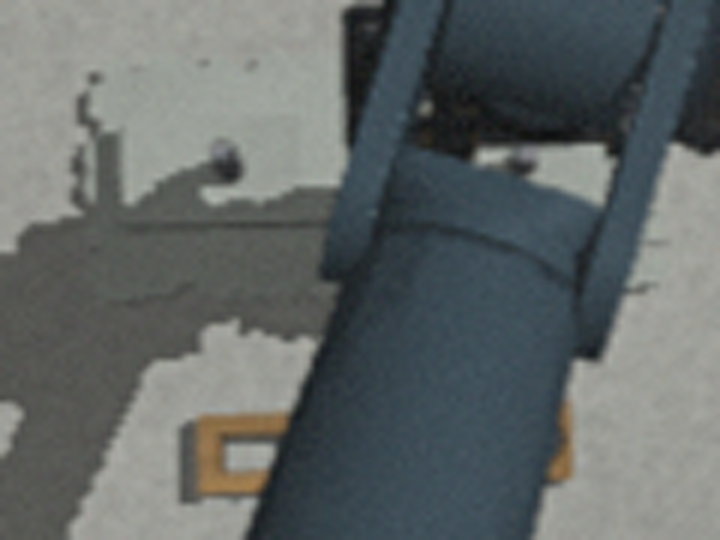

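>>> servo_tool:
  increments:
    - [0,0,0,0,0,-7,0.07]
    - [0,0,0,0,0,-7,0.07]
    - [0,0,0,0,0,-7,0.07]
    - [0,0,0,0,0,-7,0.07]
    - [0,0,0,0,0,-7,0.07]
    - [0,0,0,0,0,-7,0.07]
    - [0,0,0,0,0,-7,0.07]
    - [0,0,0,0,0,-7,0.07]
    - [0,0,0,0,0,-7,0.07]
    - [0,0,0,0,0,-7,0.07]

```text
clock: 17.88
tcp_pos: [614.7, 10.9, 154.9]
orientation: [[-0.46, -0.886, -0.063], [-0.88, 0.464, -0.102], [0.12, 0.008, -0.993]]
wrist_force: [-0.2, -0.1, 0.2]
finger_gap: 70.0
```

>>> servo_tool:
  increments:
    - [0,0,0,0,0,-7,0.07]
    - [0,0,0,0,0,-6,0.07]
    - [0,0,0,0,0,-3,0.07]
    - [0,0,0,0,0,0,0.07]

```text
clock: 18.22
tcp_pos: [605.6, 82.6, 130.1]
orientation: [[-0.289, -0.955, -0.074], [-0.936, 0.298, -0.188], [0.201, 0.015, -0.979]]
wrist_force: [-0.4, -0.6, -1.0]
finger_gap: 69.7
```

```bash
python3 g.py 458.6 -5 120 2.06
```

```text
clock 18.22 tcp [605.6  82.6 130.1] q6 -2.74 F [-0.4 -0.6 -1. ] gap 69.7
rotvec deg (tool now) [  2.8  -11.37 -19.22] shift m now-axes [0.1224 0.1141 0.0372] after-turn axes [0.0822 0.1501 0.0101]
```

```bash
python3 - <<'E'
from g import *
s=ctrl.get_state();R=np.array(s["orientation"]);print(np.degrees(np.arctan2(R[1,1],R[0,1])))
# goal untilted, yaw 140
for a in (107,130,150):
    go(605,82,190,a)
E
```

```text
162.68476367419032
clock 18.22 tcp [605.6  82.6 130.1] q6 -2.74 F [-0.4 -0.6 -1. ] gap 69.7
rotvec deg (tool now) [ -4.87 -11.1   55.57] shift m now-axes [ 0.0128  0.0013 -0.0586] after-turn axes [ 0.0007 -0.0004 -0.0599]
clock 18.22 tcp [605.6  82.6 130.1] q6 -2.74 F [-0.4 -0.6 -1. ] gap 69.7
rotvec deg (tool now) [ -2.5  -11.55  32.66] shift m now-axes [ 0.0128  0.0013 -0.0586] after-turn axes [ 0.0008 -0.0001 -0.0599]
clock 18.22 tcp [605.6  82.6 130.1] q6 -2.74 F [-0.4 -0.6 -1. ] gap 69.7
rotvec deg (tool now) [ -0.45 -11.67  12.73] shift m now-axes [ 0.0128  0.0013 -0.0586] after-turn axes [ 0.0008  0.0002 -0.0599]
```

>>> servo_tool:
  increments:
    - [0.004,0,-0.018,0,0,1,0.07]
    - [0.004,0,-0.02,0,0,2,0.07]
    - [0.004,0,-0.02,0,0,4,0.07]
    - [0,0,0,0,-1.5,5,0.07]
    - [0,0,0,-0.5,-2.3,5,0.07]
    - [0,0,0,-0.5,-2.3,5,0.07]
    - [0,0,0,-0.5,-2.3,5,0.07]
    - [0,0,0,-0.5,-2.3,5,0.07]

```text
clock: 18.88
tcp_pos: [599.0, 78.6, 175.9]
orientation: [[-0.777, -0.63, -0.008], [-0.629, 0.777, -0.013], [0.015, -0.005, -1.0]]
wrist_force: [-0.1, 0.0, 0.4]
finger_gap: 69.9
```

```bash
python3 - <<'E'
from g import *
for a in (107,90): go(605,82,190,a)
go(458.6,-5,120,2.06)
E
```

```text
clock 18.88 tcp [599.   78.6 175.9] q6 -2.30 F [-0.1  0.   0.4] gap 69.9
rotvec deg (tool now) [-0.46 -0.8  22.01] shift m now-axes [-0.0066 -0.0012 -0.0142] after-turn axes [-0.0067  0.0015 -0.0141]
clock 18.88 tcp [599.   78.6 175.9] q6 -2.30 F [-0.1  0.   0.4] gap 69.9
rotvec deg (tool now) [-0.58 -0.73 39.01] shift m now-axes [-0.0066 -0.0012 -0.0142] after-turn axes [-0.006   0.0034 -0.0141]
clock 18.88 tcp [599.   78.6 175.9] q6 -2.30 F [-0.1  0.   0.4] gap 69.9
rotvec deg (tool now) [  0.13  -0.94 -53.04] shift m now-axes [0.1609 0.0237 0.0582] after-turn axes [0.0785 0.1433 0.0559]
```

>>> servo_tool:
  increments:
    - [0,0,0,0,-0.7,7,0.07]
    - [0,0,0,0,0,7,0.07]
    - [0,0,0,0,0,7,0.07]
    - [0,0,0,0,0,7,0.07]
    - [0,0,0,0,0,7,0.07]
    - [0,0,0,0,0,7,0.07]
    - [0,0,0,0,0,7,0.07]
    - [0,0,0,0,0,7,0.07]
    - [0,0,0,0,0,7,0.07]
    - [0,0,0,0,0,7,0.07]

```text
clock: 19.72
tcp_pos: [590.0, 64.8, 159.9]
orientation: [[-0.842, 0.539, -0.022], [0.54, 0.842, -0.002], [0.017, -0.014, -1.0]]
wrist_force: [-0.3, -0.2, -0.1]
finger_gap: 69.9
```

```bash
python3 g.py 458.6 -5 120 2.06
```

```text
clock 19.72 tcp [590.   64.8 159.9] q6 -1.08 F [-0.3 -0.2 -0.1] gap 69.9
rotvec deg (tool now) [-1.21 -0.52 55.29] shift m now-axes [ 0.0723 -0.1291  0.0429] after-turn axes [-0.065  -0.1338  0.0399]
```

>>> servo_tool:
  increments:
    - [0,0,-0.003,-0.6,-0.3,7,0.07]
    - [0,0,0,-0.6,0,7,0.07]
    - [0,0,0,0,0,7,0.07]
    - [0,0,0,0,0,7,0.07]
    - [0,0,0,0,0,7,0.07]
    - [0,0,0,0,0,7,0.07]
    - [0,0,0,0,0,5,0.07]
    - [0,0,0,0,0,3,0.07]
    - [0,0,0,0,0,0,0.07]

```text
clock: 20.47
tcp_pos: [581.9, 54.5, 148.3]
orientation: [[-0.094, 0.995, -0.027], [0.995, 0.095, 0.014], [0.016, -0.025, -1.0]]
wrist_force: [-0.6, -0.2, -0.4]
finger_gap: 70.2
```

```bash
python3 g.py 458.6 -5 120 2.06
```

```text
clock 20.47 tcp [581.9  54.5 148.3] q6 -0.20 F [-0.6 -0.2 -0.4] gap 70.2
rotvec deg (tool now) [-1.48 -0.89  3.36] shift m now-axes [-0.0481 -0.1276  0.0307] after-turn axes [-0.055  -0.1253  0.0283]
```

>>> servo_tool:
  increments:
    - [0,0,0,-1.4,-0.8,3.2,0.07]
    - [-0.008,-0.016,0,0,0,0,0.07]
    - [-0.012,-0.028,0,0,0,0,0.07]
    - [-0.012,-0.028,0,0,0,0,0.07]
    - [-0.012,-0.028,0,0,0,0,0.07]
    - [-0.008,-0.018,0,0,0,0,0.07]
    - [0,-0.005,0,0,0,0,0.07]
    - [0,0,0,0,0,0,0.07]

```text
clock: 21.13
tcp_pos: [451.4, -8.4, 139.8]
orientation: [[-0.037, 0.999, -0.013], [0.999, 0.037, 0.004], [0.004, -0.013, -1.0]]
wrist_force: [0.7, 0.5, 0.5]
finger_gap: 70.0
```

```bash
python3 g.py 458.6 -5 60 2.06
```

```text
clock 21.13 tcp [451.4  -8.4 139.8] q6 -0.31 F [0.7 0.5 0.5] gap 70.0
rotvec deg (tool now) [-0.72 -0.25  0.06] shift m now-axes [0.0028 0.0083 0.0798] after-turn axes [0.0031 0.0073 0.0798]
```

>>> servo_tool:
  increments:
    - [0.0028,0.007,0.01,-0.7,-0.2,0,0.07]
    - [0,0,0.025,0,0,0,0.07]
    - [0,0,0.025,0,0,0,0.07]
    - [0,0,0.01,0,0,0,0.07]
    - [0,0,0,0,0,0,0.07]
    - [0,0,0,0,0,0,0.07]

```text
clock: 21.63
tcp_pos: [463.7, -5.6, 67.8]
orientation: [[-0.038, 0.999, 0.005], [0.999, 0.038, 0.001], [0.001, 0.005, -1.0]]
wrist_force: [0.4, -0.5, 1.2]
finger_gap: 70.1
```

```bash
python3 g.py 458.6 -5 4 2.06; python3 - <<'E'
from h import *
s=ctrl.grab_frame("scene");save(s,"s9.png",(195,120,335,230),5)
E
```

```text
clock 21.63 tcp [463.7  -5.6  67.8] q6 -0.30 F [ 0.4 -0.5  1.2] gap 70.1
rotvec deg (tool now) [ 0.31 -0.04  0.14] shift m now-axes [ 0.0007 -0.0054  0.0637] after-turn axes [ 0.0007 -0.0051  0.0638]
```

View pics/s9.png

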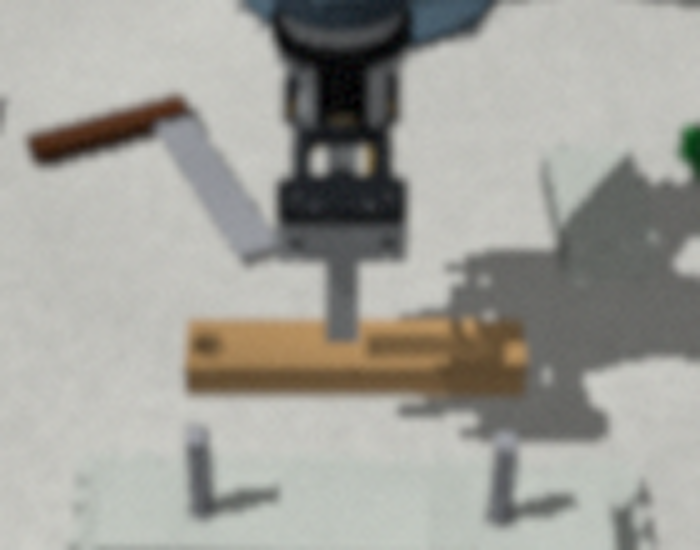

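>>> servo_tool:
  increments:
    - [0.0005,-0.005,0.008,0.3,0,0.1,0.07]
    - [0,0,0.015,0,0,0,0.07]
    - [0,0,0.015,0,0,0,0.07]
    - [0,0,0.006,0,0,0,0.07]
    - [0,0,0,0,0,0,0.07]
    - [0,0,0,0,0,0,0.07]

```text
clock: 22.18
tcp_pos: [463.0, -6.0, 26.2]
orientation: [[-0.037, 0.999, 0.009], [0.999, 0.037, -0.002], [-0.002, 0.009, -1.0]]
wrist_force: [-0.8, -0.8, -0.5]
finger_gap: 69.8
```

```bash
python3 g.py 458.6 -5 4 2.06
```

```text
clock 22.18 tcp [463.   -6.   26.2] q6 -0.30 F [-0.8 -0.8 -0.5] gap 69.8
rotvec deg (tool now) [0.52 0.12 0.09] shift m now-axes [ 0.0012 -0.0046  0.0221] after-turn axes [ 0.0011 -0.0044  0.0222]
```

>>> servo_tool:
  increments:
    - [0.001,-0.0045,0.003,0.5,0.1,0,0.07]
    - [0,-0.001,0.007,0,0,0,0.07]
    - [0,0,0.006,0,0,0,0.07]
    - [0,0,0.002,0,0,0,0.07]
    - [0,0,0,0,0,0,0.07]

```text
clock: 22.6
tcp_pos: [458.9, -5.6, 9.0]
orientation: [[-0.038, 0.999, 0.004], [0.999, 0.038, -0.002], [-0.002, 0.004, -1.0]]
wrist_force: [0.8, -0.4, -0.2]
finger_gap: 69.8
```

```bash
python3 g.py 458.6 -5 4 2.06
```

```text
clock 22.60 tcp [458.9  -5.6   9. ] q6 -0.30 F [ 0.8 -0.4 -0.2] gap 69.8
rotvec deg (tool now) [0.24 0.1  0.1 ] shift m now-axes [ 0.0006 -0.0003  0.005 ] after-turn axes [ 0.0006 -0.0003  0.005 ]
```

>>> servo_tool:
  increments:
    - [0,0,0.004,0.2,0,0,0.06]
    - [0,0,0,0,0,0,0.05]
    - [0,0,0,0,0,0,0.03]
    - [0,0,0,0,0,0,0.03]
    - [0,0,0,0,0,0,0.03]
    - [0,0,0,0,0,0,0.03]
    - [0,0,0,0,0,0,0.03]
    - [0,0,0,0,0,0,0.03]
  force: 35

```text
clock: 23.27
tcp_pos: [458.9, -5.6, 4.5]
orientation: [[-0.038, 0.999, 0.0], [0.999, 0.038, -0.002], [-0.002, -0.0, -1.0]]
wrist_force: [-0.0, -0.2, -1.3]
finger_gap: 43.7
```

```bash
python3 g.py 458.6 -5 124 2.06
```

```text
clock 23.27 tcp [458.9  -5.6   4.5] q6 -0.30 F [-0.  -0.2 -1.3] gap 43.7
rotvec deg (tool now) [-0.   0.1  0.1] shift m now-axes [ 0.0004 -0.0003 -0.1195] after-turn axes [ 0.0006 -0.0003 -0.1195]
```

>>> servo_tool:
  increments:
    - [0,0,-0.006,0,0,0,0.03]
    - [0,0,-0.012,0,0,0,0.03]
    - [0,0,-0.02,0,0,0,0.03]
    - [0,0,-0.025,0,0,0,0.03]
    - [0,0,-0.025,0,0,0,0.03]
    - [0,0,-0.025,0,0,0,0.03]
    - [0,0,-0.015,0,0,0,0.03]
    - [0,0,0,0,0,0,0.03]

```text
clock: 23.93
tcp_pos: [456.2, -4.5, 138.3]
orientation: [[-0.038, 0.999, -0.005], [0.999, 0.038, 0.0], [0.0, -0.005, -1.0]]
wrist_force: [0.4, -0.3, -1.3]
finger_gap: 43.6
```

```bash
python3 g.py 613.7 5.5 140 0.5;  python3 - <<'E'
from h import *
s=ctrl.grab_frame("scene");save(s,"s10.png",(195,100,335,220),5)
E
```

```text
clock 23.93 tcp [456.2  -4.5 138.3] q6 -0.30 F [ 0.4 -0.3 -1.3] gap 43.6
rotvec deg (tool now) [-0.31 -0.01  1.65] shift m now-axes [ 0.0041  0.1578 -0.0026] after-turn axes [ 0.0087  0.1576 -0.0017]
```

View pics/s10.png

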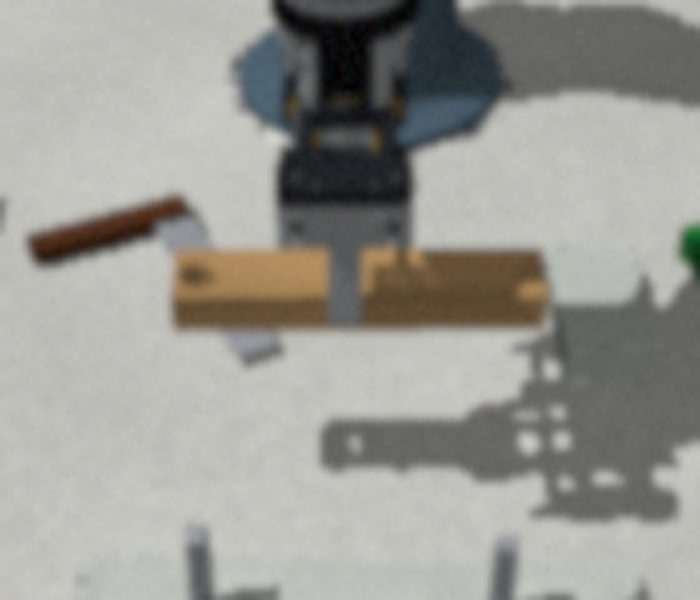

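>>> servo_tool:
  increments:
    - [0,0,0,-0.3,0,1.6,0.03]
    - [0.001,0.01,-0.002,0,0,0,0.03]
    - [0.0015,0.022,-0.002,0,0,0,0.03]
    - [0.0015,0.028,-0.002,0,0,0,0.03]
    - [0.0015,0.028,-0.002,0,0,0,0.03]
    - [0.0015,0.028,-0.001,0,0,0,0.03]
    - [0.001,0.02,-0.001,0,0,0,0.03]
    - [0.0005,0.01,0,0,0,0,0.03]
    - [0,0.004,0,0,0,0,0.03]
    - [0,0,0,0,0,0,0.03]

```text
clock: 24.82
tcp_pos: [608.5, 8.6, 129.5]
orientation: [[-0.012, 1.0, -0.023], [1.0, 0.012, 0.005], [0.005, -0.023, -1.0]]
wrist_force: [0.5, -0.1, -2.2]
finger_gap: 43.7
```

```bash
python3 g.py 613.7 5.5 130 0.5;  python3 - <<'E'
from h import *
s=ctrl.grab_frame("scene");save(s,"s11.png",(195,110,335,230),5)
s2=ctrl.grab_frame("top");save(s2,"t11.png",(190,110,310,200),6)
E
```

```text
clock 24.82 tcp [608.5   8.6 129.5] q6 -0.19 F [ 0.5 -0.1 -2.2] gap 43.7
rotvec deg (tool now) [-1.29 -0.31  0.21] shift m now-axes [-0.0031  0.0051 -0.0007] after-turn axes [-0.0031  0.0051 -0.0005]
```

View pics/s11.png

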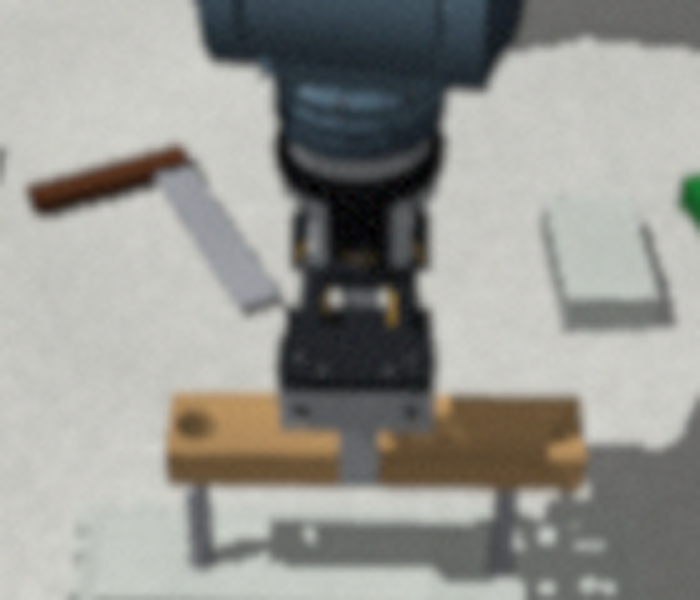

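View pics/t11.png

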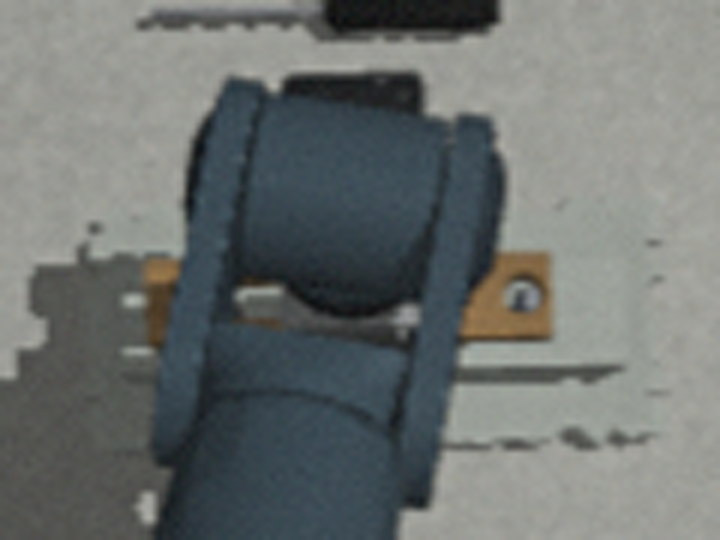

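```bash
cat > mm.py <<'E'
from m import *
E
python3 - <<'E' 2>/dev/null | tail -4
from m import *
print("hole T",P(T,[(523,297)],(190,110),6,149),"pin in it",P(T,[(520,297)],(190,110),6,105))
print("hole S",P(S,[(195,424)],(195,110),5,149))
print("ends S (top right corners y)",P(S,[(172,396),(580,400)],(195,110),5,149))
print("ends T",P(T,[(146,262),(551,255),(551,340),(146,345)],(190,110),6,149))
E
```

```text
ends T [[629.3 121.1]
 [630.3 -88.3]
 [586.2 -87.8]
 [586.1 121.2]]
```

```bash
python3 - <<'E' | tail -12
from m import *
print("hole T",P(T,[(523,297)],(190,110),6,149),"pin in it",P(T,[(520,297)],(190,110),6,105))
print("hole S",P(S,[(195,424)],(195,110),5,149))
print("ends S (top right corners y)",P(S,[(172,396),(580,400)],(195,110),5,149))
print("ends T",P(T,[(146,262),(551,255),(551,340),(146,345)],(190,110),6,149))
E
```

```text
box 0.9999999999999991 [ 485.7 -334.8] -2.0191834767259955 0.8440401495728906
[[549.6763567432386, -309.03937490466876], [547.7032468290329, -365.00460372816644], [507.7024351256152, -307.5595424690145], [505.72932521140956, -363.52477129251224], [465.7285135079919, -306.07971003336024], [463.7554035937863, -362.044938856858], [423.7545918903686, -304.59987759770604], [421.781481976163, -360.5651064212037]]
box 0.9999999999999997 [ 486.1 -333.6] -2.1321539872003004 0.7310584837729266
[[550.1237761267597, -307.95709544433697], [548.0403230655319, -363.9183250889906], [508.1528538932695, -306.39450564841616], [506.06940083204165, -362.35573529306976], [466.18193165977925, -304.8319158524953], [464.0984785985514, -360.7931454971489], [424.211009426289, -303.2693260565744], [422.1275563650612, -359.23055570122807]]
hole T [[608.6 -73.6]] pin in it [[614.6 -73.3]]
hole S [[613.  -75.6]]
ends S (top right corners y) [[593.  -89.5]
 [588.2 119.3]]
ends T [[629.3 121.1]
 [630.3 -88.3]
 [586.2 -87.8]
 [586.1 121.2]]
```

>>> servo_tool:
  increments:
    - [-0.003,0.005,0,-1.2,-0.3,0.2,0.03]
    - [0,0,0.002,0,0,0,0.03]
    - [0,0,0.002,0,0,0,0.03]
    - [0,0,0,0,0,0,0.03]

```text
clock: 25.25
tcp_pos: [610.3, 5.4, 124.5]
orientation: [[-0.008, 1.0, -0.002], [1.0, 0.008, -0.0], [-0.0, -0.002, -1.0]]
wrist_force: [-0.4, -0.5, -1.9]
finger_gap: 43.8
```

```bash
python3 g.py 613.7 5.7 112 0.5
```

```text
clock 25.25 tcp [610.3   5.4 124.5] q6 -0.18 F [-0.4 -0.5 -1.9] gap 43.8
rotvec deg (tool now) [-0.11  0.01 -0.04] shift m now-axes [0.0003 0.0034 0.0125] after-turn axes [0.0003 0.0034 0.0125]
```

>>> servo_tool:
  increments:
    - [0,0.003,0.002,-0.1,0,0,0.03]
    - [0,0,0.004,0,0,0,0.03]
    - [0,0,0.002,0,0,0,0.03]
    - [0,0,0,0,0,0,0.03]

```text
clock: 25.58
tcp_pos: [613.1, 5.3, 116.2]
orientation: [[-0.008, 1.0, 0.001], [1.0, 0.008, -0.0], [-0.0, 0.001, -1.0]]
wrist_force: [-0.5, 0.9, -1.7]
finger_gap: 44.1
```

```bash
python3 g.py 613.7 5.7 105 0.5
```

```text
clock 25.58 tcp [613.1   5.3 116.2] q6 -0.18 F [-0.5  0.9 -1.7] gap 44.1
rotvec deg (tool now) [ 0.04  0.02 -0.05] shift m now-axes [0.0004 0.0006 0.0112] after-turn axes [0.0004 0.0006 0.0112]
```

>>> servo_tool:
  increments:
    - [0,0,0.003,0,0,0,0.03]
    - [0,0,0.004,0,0,0,0.03]
    - [0,0,0.004,0,0,0,0.03]
    - [0,0,0.004,0,0,0,0.03]

```text
clock: 25.92
tcp_pos: [613.8, 5.3, 100.7]
orientation: [[-0.008, 1.0, 0.002], [1.0, 0.008, -0.001], [-0.001, 0.002, -1.0]]
wrist_force: [0.3, -0.6, -2.2]
finger_gap: 43.7
```

```bash
python3 g.py 613.7 5.7 49.5 0.5
```

```text
clock 25.92 tcp [613.8   5.3 100.7] q6 -0.18 F [ 0.3 -0.6 -2.2] gap 43.7
rotvec deg (tool now) [ 0.13  0.03 -0.05] shift m now-axes [ 0.0004 -0.0002  0.0512] after-turn axes [ 0.0004 -0.0001  0.0512]
```

>>> servo_tool:
  increments:
    - [0.0003,0,0.005,0,0,0,0.03]
    - [0,0,0.006,0,0,0,0.03]
    - [0,0,0.006,0,0,0,0.03]
    - [0,0,0.006,0,0,0,0.03]
    - [0,0,0.005,0,0,0,0.03]
    - [0,0,0.003,0,0,0,0.03]

```text
clock: 26.42
tcp_pos: [613.0, 5.7, 65.1]
orientation: [[-0.008, 1.0, 0.0], [1.0, 0.008, -0.0], [-0.0, 0.0, -1.0]]
wrist_force: [-0.2, 0.4, -1.7]
finger_gap: 43.3
```

```bash
python3 g.py 613.7 5.7 49.5 0.5
```

```text
clock 26.42 tcp [613.    5.7  65.1] q6 -0.18 F [-0.2  0.4 -1.7] gap 43.3
rotvec deg (tool now) [ 0.02  0.01 -0.04] shift m now-axes [-0.      0.0007  0.0156] after-turn axes [-0.0001  0.0007  0.0156]
```

>>> servo_tool:
  increments:
    - [0,0.0005,0.004,0,0,0,0.03]
    - [0,0,0.004,0,0,0,0.03]
    - [0,0,0.002,0,0,0,0.03]
    - [0,0,0.001,0,0,0,0.03]

```text
clock: 26.75
tcp_pos: [613.2, 5.8, 52.0]
orientation: [[-0.008, 1.0, -0.001], [1.0, 0.008, 0.0], [0.0, -0.001, -1.0]]
wrist_force: [1.2, 0.1, -1.5]
finger_gap: 43.8
```

```bash
python3 g.py 613.7 5.7 49.5 0.5
```

```text
clock 26.75 tcp [613.2   5.8  52. ] q6 -0.18 F [ 1.2  0.1 -1.5] gap 43.8
rotvec deg (tool now) [-0.05 -0.   -0.05] shift m now-axes [-0.0001  0.0005  0.0025] after-turn axes [-0.0001  0.0005  0.0025]
```

>>> servo_tool:
  increments:
    - [0,0,0.0015,0,0,0,0.03]
    - [0,0,0.001,0,0,0,0.03]
    - [0,0,0.001,0,0,0,0.03]
    - [0,0,0.001,0,0,0,0.03]

```text
clock: 27.08
tcp_pos: [613.8, 5.7, 49.6]
orientation: [[-0.008, 1.0, -0.001], [1.0, 0.008, -0.0], [-0.0, -0.001, -1.0]]
wrist_force: [-2.1, 0.9, 3.8]
finger_gap: 43.7
```

>>> servo_tool:
  increments:
    - [0,0,0,0,0,0,0.06]
    - [0,0,0,0,0,0,0.06]
    - [0,0,0,0,0,0,0.06]
    - [0,0,0,0,0,0,0.06]
    - [0,0,-0.01,0,0,0,0.06]
    - [0,0,-0.025,0,0,0,0.06]
    - [0,0,-0.03,0,0,0,0.06]
    - [0,0,-0.03,0,0,0,0.06]
    - [0,0,-0.02,0,0,0,0.06]
    - [0,0,0,0,0,0,0.06]

```text
clock: 27.92
tcp_pos: [613.8, 5.7, 171.4]
orientation: [[-0.008, 1.0, -0.0], [1.0, 0.008, -0.0], [-0.0, -0.0, -1.0]]
wrist_force: [-0.2, -0.5, 0.5]
finger_gap: 59.8
```

```bash
python3 g.py 467 278.5 150 96.06;  python3 - <<'E'
from h import *
s=ctrl.grab_frame("scene");save(s,"s12.png",(195,150,335,255),5)
E
```

```text
clock 27.92 tcp [613.8   5.7 171.4] q6 -0.18 F [-0.2 -0.5  0.5] gap 59.8
rotvec deg (tool now) [ 0.    0.01 84.4 ] shift m now-axes [ 0.2739 -0.1446  0.0214] after-turn axes [-0.1172 -0.2867  0.0214]
```

View pics/s12.png

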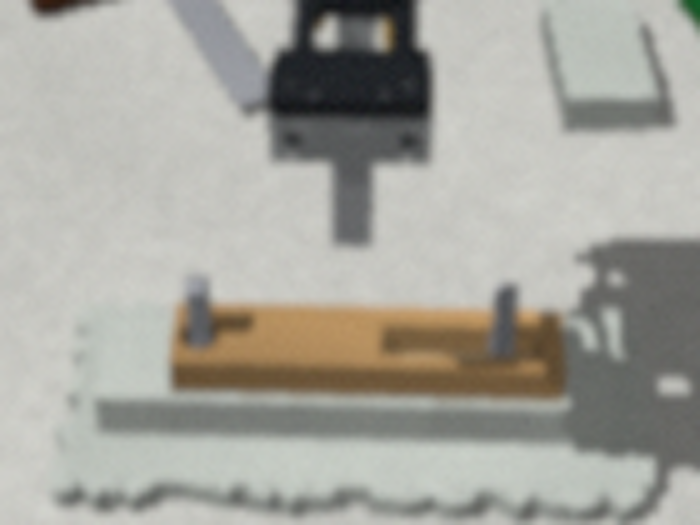

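```bash
python3 g.py 492.5 351.6 150 6.06
```

```text
clock 27.97 tcp [613.2   5.8 169.6] q6 -0.18 F [-0.6  0.   1.5] gap 60.0
rotvec deg (tool now) [-0.11 -0.01 -5.6 ] shift m now-axes [ 0.3468 -0.1179  0.0198] after-turn axes [ 0.3566 -0.0835  0.0196]
```

>>> servo_tool:
  increments:
    - [0.008,-0.002,-0.002,0,0,-5.3,0.04]
    - [0.02,-0.005,-0.002,0,0,0,0.04]
    - [0.036,-0.0085,-0.002,0,0,0,0.04]
    - [0.036,-0.0085,-0.002,0,0,0,0.04]
    - [0.036,-0.0085,-0.001,0,0,0,0.04]
    - [0.036,-0.0085,0,0,0,0,0.04]
    - [0.036,-0.0085,0,0,0,0,0.04]
    - [0.036,-0.0085,0,0,0,0,0.04]
    - [0.036,-0.0085,0,0,0,0,0.04]
    - [0.036,-0.0085,0,0,0,0,0.04]

```text
clock: 28.8
tcp_pos: [497.2, 317.1, 162.8]
orientation: [[-0.091, 0.996, -0.023], [0.996, 0.091, -0.004], [-0.002, -0.023, -1.0]]
wrist_force: [0.6, -0.3, 0.1]
finger_gap: 40.0
```

```bash
python3 g.py 492.5 351.6 130 6.06
```

```text
clock 28.80 tcp [497.2 317.1 162.8] q6 0.28 F [ 0.6 -0.3  0.1] gap 40.0
rotvec deg (tool now) [-1.32  0.12 -0.85] shift m now-axes [ 0.0349 -0.0008  0.0328] after-turn axes [ 0.0348 -0.0011  0.0328]
```

>>> servo_tool:
  increments:
    - [0.014,0,0.003,-1.2,0.1,-0.8,0.04]
    - [0.008,0,0.008,0,0,0,0.04]
    - [0.003,0,0.01,0,0,0,0.04]
    - [0,0,0.006,0,0,0,0.04]
    - [0,0,0,0,0,0,0.04]

```text
clock: 29.22
tcp_pos: [487.3, 346.5, 125.5]
orientation: [[-0.113, 0.994, -0.013], [0.994, 0.113, -0.005], [-0.003, -0.014, -1.0]]
wrist_force: [-0.4, 0.1, -0.1]
finger_gap: 40.0
```

```bash
python3 g.py 492.5 351.6 67.5 6.06
```

```text
clock 29.22 tcp [487.3 346.5 125.5] q6 0.31 F [-0.4  0.1 -0.1] gap 40.0
rotvec deg (tool now) [-0.79  0.18  0.4 ] shift m now-axes [0.0046 0.0065 0.0579] after-turn axes [0.0045 0.0057 0.058 ]
```

>>> servo_tool:
  increments:
    - [0.0045,0.0055,0.004,-0.7,0.2,0.4,0.04]
    - [0,0,0.012,0,0,0,0.04]
    - [0,0,0.012,0,0,0,0.04]
    - [0,0,0.006,0,0,0,0.04]
    - [0,0,0,0,0,0,0.04]
    - [0,0,0,0,0,0,0.04]

```text
clock: 29.72
tcp_pos: [494.1, 347.1, 85.3]
orientation: [[-0.097, 0.995, -0.004], [0.995, 0.097, -0.002], [-0.001, -0.004, -1.0]]
wrist_force: [-0.2, -0.7, 0.6]
finger_gap: 39.8
```

```bash
python3 g.py 492.5 351.6 67.5 6.06; python3 - <<'E'
from h import *
s=ctrl.grab_frame("scene");save(s,"s13.png",(335,150,425,245),6)
E
```

```text
clock 29.72 tcp [494.1 347.1  85.3] q6 0.33 F [-0.2 -0.7  0.6] gap 39.8
rotvec deg (tool now) [-0.24  0.07 -0.47] shift m now-axes [ 0.0046 -0.0011  0.0178] after-turn axes [ 0.0046 -0.0011  0.0178]
```

View pics/s13.png

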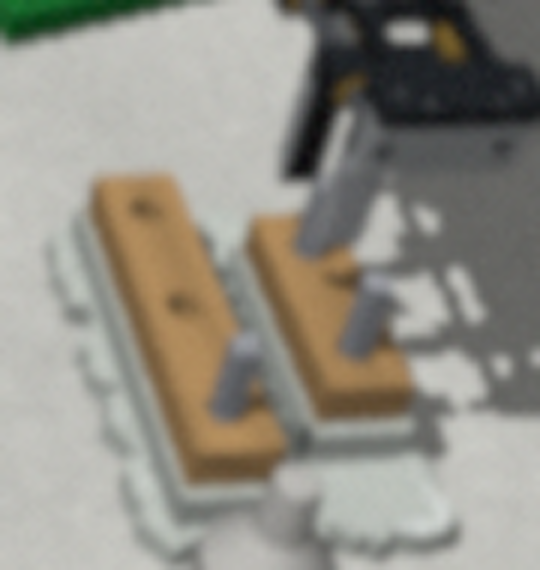

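>>> servo_tool:
  increments:
    - [0.0045,-0.001,0.004,-0.2,0,-0.4,0.04]
    - [0,0,0.006,0,0,0,0.04]
    - [0,0,0.004,0,0,0,0.04]
    - [0,0,0,0,0,0,0.04]

```text
clock: 30.1
tcp_pos: [493.5, 352.5, 71.9]
orientation: [[-0.105, 0.994, 0.003], [0.994, 0.105, 0.0], [-0.0, 0.003, -1.0]]
wrist_force: [1.3, -0.2, 0.4]
finger_gap: 39.6
```

```bash
python3 g.py 492.5 351.6 67.5 6.06
```

```text
clock 30.10 tcp [493.5 352.5  71.9] q6 0.33 F [ 1.3 -0.2  0.4] gap 39.6
rotvec deg (tool now) [ 0.17  0.01 -0.02] shift m now-axes [-0.0008 -0.0011  0.0043] after-turn axes [-0.0008 -0.0011  0.0044]
```

>>> servo_tool:
  increments:
    - [-0.0008,-0.0011,0.003,0.1,0,0,0.03]
    - [0,0,0,0,0,0,0.02]
    - [0,0,0,0,0,0,0]
    - [0,0,0,0,0,0,0]
    - [0,0,0,0,0,0,0]
    - [0,0,0,0,0,0,0]
    - [0,0,0,0,0,0,0]
    - [0,0,0,0,0,0,0]
    - [0,0,0,0,0,0,0]
  force: 30

```text
clock: 30.85
tcp_pos: [492.1, 351.8, 68.7]
orientation: [[-0.106, 0.994, 0.001], [0.994, 0.106, 0.0], [0.0, 0.001, -1.0]]
wrist_force: [-0.8, 0.3, 0.2]
finger_gap: 11.7
```

>>> servo_tool:
  increments:
    - [0,0,-0.008,0,0,0,0]
    - [0,0,-0.012,0,0,0,0]
    - [0,0,-0.018,0,0,0,0]
    - [0,0,-0.022,0,0,0,0]
    - [0,0,-0.022,0,0,0,0]
    - [0,0,-0.02,0,0,0,0]
    - [0,0,-0.008,0,0,0,0]

```text
clock: 31.43
tcp_pos: [491.8, 351.2, 185.7]
orientation: [[-0.105, 0.994, 0.001], [0.994, 0.105, -0.0], [-0.0, 0.001, -1.0]]
wrist_force: [0.2, 0.4, -0.4]
finger_gap: 11.8
```

```bash
python3 g.py 466.9 -304.4 150 3
```

```text
clock 31.43 tcp [491.8 351.2 185.7] q6 0.33 F [ 0.2  0.4 -0.4] gap 11.8
rotvec deg (tool now) [0.05 0.02 3.04] shift m now-axes [-0.6494 -0.0938  0.0359] after-turn axes [-0.6534 -0.0592  0.0357]
```

>>> servo_tool:
  increments:
    - [-0.01,-0.001,0,0,0,2.8,0]
    - [-0.025,-0.0025,0,0,0,0,0]
    - [-0.038,-0.0035,0,0,0,0,0]
    - [-0.038,-0.0035,0,0,0,0,0]
    - [-0.038,-0.0035,0,0,0,0,0]
    - [-0.038,-0.0035,0,0,0,0,0]
    - [-0.038,-0.0035,0,0,0,0,0]
    - [-0.038,-0.0035,0,0,0,0,0]
    - [-0.038,-0.0035,0,0,0,0,0]
    - [-0.038,-0.0035,0,0,0,0,0]

```text
clock: 32.27
tcp_pos: [481.3, 5.0, 193.7]
orientation: [[-0.068, 0.998, 0.017], [0.998, 0.068, 0.005], [0.004, 0.017, -1.0]]
wrist_force: [1.2, -0.8, -1.3]
finger_gap: 11.6
```

```bash
python3 g.py 466.9 -304.4 150 3
```

```text
clock 32.27 tcp [481.3   5.  193.7] q6 -0.30 F [ 1.2 -0.8 -1.3] gap 11.6
rotvec deg (tool now) [ 0.96 -0.25  0.92] shift m now-axes [-0.3079 -0.0362  0.0419] after-turn axes [-0.3083 -0.0306  0.0437]
```

>>> servo_tool:
  increments:
    - [-0.036,-0.0035,0,0.5,0,0.5,0]
    - [-0.036,-0.0035,0,0,0,0,0]
    - [-0.036,-0.0035,0,0,0,0,0]
    - [-0.036,-0.0035,0,0,0,0,0]
    - [-0.036,-0.0035,0.003,0,0,0,0]
    - [-0.036,-0.0035,0.003,0,0,0,0]
    - [-0.03,-0.003,0.003,0,0,0,0]
    - [-0.015,-0.0015,0.003,0,0,0,0]
    - [-0.008,0,0,0,0,0,0]
    - [0,0,0,0,0,0,0]

```text
clock: 33.1
tcp_pos: [467.0, -285.9, 184.7]
orientation: [[-0.049, 0.999, 0.013], [0.999, 0.049, -0.0], [-0.001, 0.013, -1.0]]
wrist_force: [0.2, -0.5, -1.2]
finger_gap: 11.7
```

```bash
python3 g.py 466.9 -304.4 120 3
```

```text
clock 33.10 tcp [ 467.  -285.9  184.7] q6 -0.81 F [ 0.2 -0.5 -1.2] gap 11.7
rotvec deg (tool now) [ 0.77  0.06 -0.2 ] shift m now-axes [-0.0184 -0.0019  0.0647] after-turn axes [-0.0184 -0.0011  0.0647]
```

>>> servo_tool:
  increments:
    - [-0.012,-0.001,0.008,0.7,0,-0.2,0]
    - [-0.006,0,0.018,0,0,0,0]
    - [0,0,0.02,0,0,0,0]
    - [0,0,0.01,0,0,0,0]
    - [0,0,0,0,0,0,0]
    - [0,0,0,0,0,0,0]

```text
clock: 33.6
tcp_pos: [469.4, -300.1, 129.9]
orientation: [[-0.057, 0.998, 0.004], [0.998, 0.057, -0.002], [-0.002, 0.004, -1.0]]
wrist_force: [-0.4, -1.4, -0.8]
finger_gap: 11.6
```

```bash
python3 g.py 466.9 -304.4 110 3; python3 - <<'E'
from h import *
s=ctrl.grab_frame("scene");save(s,"s14.png",(120,130,210,225),6)
s=ctrl.grab_frame("top");save(s,"t14.png",(320,150,400,240),6)
E
```

```text
clock 33.60 tcp [ 469.4 -300.1  129.9] q6 -0.83 F [-0.4 -1.4 -0.8] gap 11.6
rotvec deg (tool now) [0.21 0.11 0.29] shift m now-axes [-0.0041 -0.0028  0.0199] after-turn axes [-0.0042 -0.0027  0.0199]
```

View pics/s14.png

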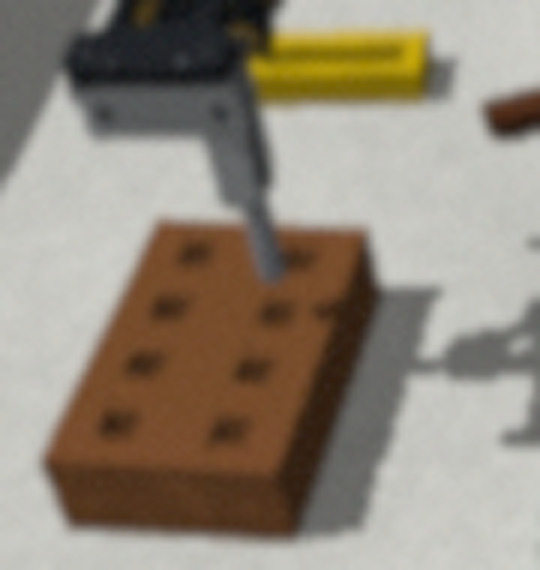

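>>> servo_tool:
  increments:
    - [-0.004,-0.0026,0.005,0.2,0.1,0.2,0]
    - [0,0,0.007,0,0,0,0]
    - [0,0,0.004,0,0,0,0]
    - [0,0,0,0,0,0,0]
    - [0,0,0,0,0,0,0]

```text
clock: 34.12
tcp_pos: [468.7, -306.0, 116.4]
orientation: [[-0.054, 0.999, 0.005], [0.999, 0.054, -0.005], [-0.005, 0.005, -1.0]]
wrist_force: [-0.0, -0.4, -0.9]
finger_gap: 11.7
```

```bash
python3 g.py 466.9 -304.4 95 3; python3 - <<'E'
from h import *
s=ctrl.grab_frame("scene");save(s,"s15.png",(120,130,210,225),6)
E
```

```text
clock 34.12 tcp [ 468.7 -306.   116.4] q6 -0.83 F [-0.  -0.4 -0.9] gap 11.7
rotvec deg (tool now) [0.26 0.3  0.11] shift m now-axes [ 0.0018 -0.0019  0.0214] after-turn axes [ 0.0016 -0.0018  0.0214]
```

View pics/s15.png

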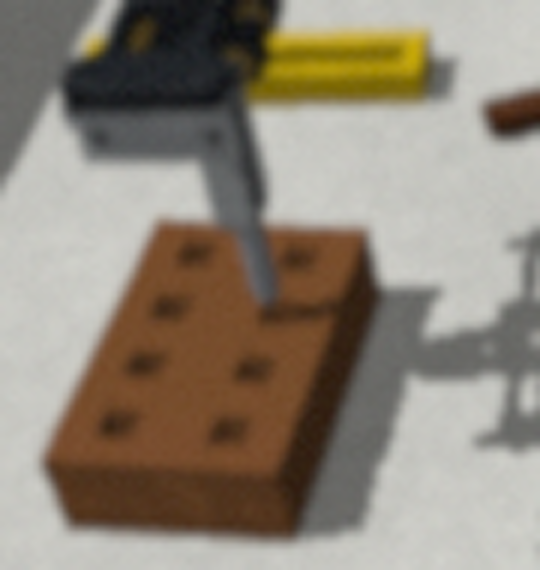

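>>> servo_tool:
  increments:
    - [0.0016,-0.0018,0.003,0.2,0.3,0.1,0]
    - [0,0,0.004,0,0,0,0]
    - [0,0,0.002,0,0,0,0]
    - [0,0,0,0,0,0,0]

```text
clock: 34.5
tcp_pos: [466.8, -304.5, 106.9]
orientation: [[-0.052, 0.999, 0.001], [0.999, 0.052, 0.0], [0.0, 0.001, -1.0]]
wrist_force: [-0.2, 0.5, -0.4]
finger_gap: 11.6
```

```bash
python3 g.py 466.9 -304.4 95 3; python3 - <<'E'
from h import *
s=ctrl.grab_frame("scene");save(s,"s16.png",(120,130,210,225),6)
def c(p): return (proj(s,p)-[120,130])*6
st=ctrl.get_state();p=np.array(st["tcp_pos"])
print("foot pred",c([p[0],p[1],p[2]-51.7]),"cell",c([466.9,-304.4,50]))
E
```

```text
clock 34.50 tcp [ 466.8 -304.5  106.9] q6 -0.83 F [-0.2  0.5 -0.4] gap 11.6
rotvec deg (tool now) [ 0.07 -0.01 -0.01] shift m now-axes [0.0001 0.0001 0.0119] after-turn axes [0.0001 0.0001 0.0119]
foot pred [273.56413559 303.21130557] cell [275.88464582 310.99367789]
```

View pics/s16.png

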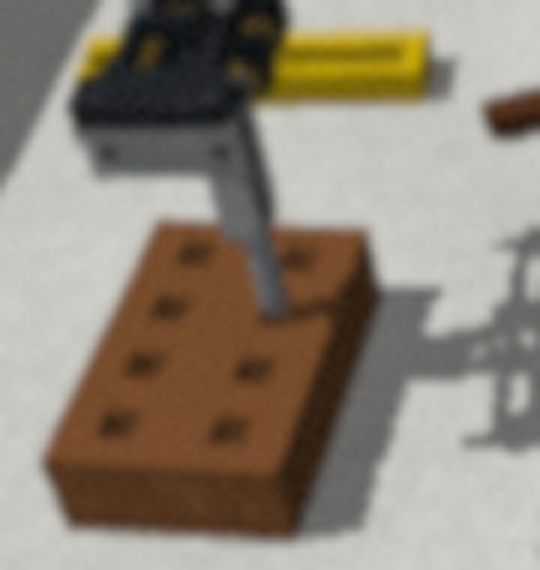

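Aligned. Descend into the cell.

>>> servo_tool:
  increments:
    - [0,0,0.004,0,0,0,0]
    - [0,0,0.004,0,0,0,0]
    - [0,0,0.004,0,0,0,0]
    - [0,0,0.003,0,0,0,0]

```text
clock: 34.88
tcp_pos: [466.9, -305.0, 91.6]
orientation: [[-0.053, 0.999, 0.001], [0.999, 0.053, -0.001], [-0.001, 0.001, -1.0]]
wrist_force: [-1.0, -0.1, -0.2]
finger_gap: 12.1
```

```bash
python3 g.py 466.9 -304.4 60 3
```

```text
clock 34.88 tcp [ 466.9 -305.    91.6] q6 -0.83 F [-1.  -0.1 -0.2] gap 12.1
rotvec deg (tool now) [0.06 0.06 0.01] shift m now-axes [0.0007 0.     0.0316] after-turn axes [0.0006 0.0001 0.0316]
```

>>> servo_tool:
  increments:
    - [0.0005,0,0.003,0,0,0,0]
    - [0,0,0.003,0,0,0,0]
    - [0,0,0.003,0,0,0,0]
    - [0,0,0.003,0,0,0,0]
    - [0,0,0.003,0,0,0,0]

```text
clock: 35.3
tcp_pos: [466.8, -304.2, 74.3]
orientation: [[-0.052, 0.999, 0.001], [0.999, 0.052, -0.0], [-0.0, 0.001, -1.0]]
wrist_force: [-0.9, -0.4, -1.7]
finger_gap: 11.6
```

```bash
python3 g.py 466.9 -304.4 60 3
```

```text
clock 35.30 tcp [ 466.8 -304.2   74.3] q6 -0.83 F [-0.9 -0.4 -1.7] gap 11.6
rotvec deg (tool now) [0.06 0.03 0.  ] shift m now-axes [-0.0002  0.      0.0143] after-turn axes [-0.0002  0.      0.0143]
```

No dowel here. Continue to the bottom.

>>> servo_tool:
  increments:
    - [0,0,0.004,0,0,0,0]
    - [0,0,0.003,0,0,0,0]
    - [0,0,0.002,0,0,0,0]
    - [0,0,0.0015,0,0,0,0]
    - [0,0,0.0015,0,0,0,0]
    - [0,0,0.0012,0,0,0,0]

```text
clock: 35.8
tcp_pos: [467.0, -304.2, 59.6]
orientation: [[-0.052, 0.999, 0.001], [0.999, 0.052, -0.0], [-0.0, 0.001, -1.0]]
wrist_force: [-3.0, 3.3, 10.8]
finger_gap: 11.7
```

>>> servo_tool:
  increments:
    - [0,0,0,0,0,0,0.04]
    - [0,0,0,0,0,0,0.04]
    - [0,0,0,0,0,0,0.04]
    - [0,0,0,0,0,0,0.04]
    - [0,0,-0.01,0,0,0,0.04]
    - [0,0,-0.025,0,0,0,0.04]
    - [0,0,-0.03,0,0,0,0.04]
    - [0,0,-0.03,0,0,0,0.04]
    - [0,0,-0.015,0,0,0,0.04]
    - [0,0,0,0,0,0,0.04]

```text
clock: 36.63
tcp_pos: [466.7, -303.9, 176.9]
orientation: [[-0.052, 0.999, 0.001], [0.999, 0.052, 0.0], [0.0, 0.001, -1.0]]
wrist_force: [-0.1, -0.1, -0.1]
finger_gap: 40.0
```

```bash
python3 g.py 558.1 358.6 160 6.06; python3 - <<'E'
from h import *
s=ctrl.grab_frame("scene");save(s,"s17.png",(120,130,210,225),6)
E
```

```text
clock 36.63 tcp [ 466.7 -303.9  176.9] q6 -0.83 F [-0.1 -0.1 -0.1] gap 40.0
rotvec deg (tool now) [ 0.07 -0.   -3.06] shift m now-axes [0.6569 0.1259 0.0171] after-turn axes [0.6492 0.1608 0.0169]
```

View pics/s17.png

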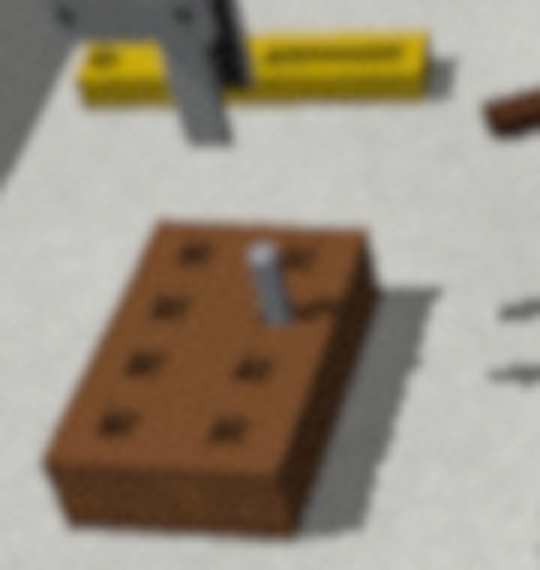

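>>> servo_tool:
  increments:
    - [0.01,0.0025,0,0,0,-2.9,0.04]
    - [0.025,0.006,0,0,0,0,0.04]
    - [0.038,0.009,0,0,0,0,0.04]
    - [0.038,0.009,0,0,0,0,0.04]
    - [0.038,0.009,0,0,0,0,0.04]
    - [0.038,0.009,0,0,0,0,0.04]
    - [0.038,0.009,0,0,0,0,0.04]
    - [0.038,0.009,0,0,0,0,0.04]
    - [0.038,0.009,0,0,0,0,0.04]
    - [0.038,0.009,0,0,0,0,0.04]

```text
clock: 37.52
tcp_pos: [507.0, 51.3, 164.4]
orientation: [[-0.09, 0.996, -0.014], [0.996, 0.09, 0.005], [0.007, -0.014, -1.0]]
wrist_force: [0.3, -1.0, -0.5]
finger_gap: 40.1
```

```bash
python3 g.py 558.1 358.6 160 6.06
```

```text
clock 37.52 tcp [507.   51.3 164.4] q6 -0.22 F [ 0.3 -1.  -0.5] gap 40.1
rotvec deg (tool now) [-0.78 -0.38 -0.89] shift m now-axes [0.3014 0.0787 0.0053] after-turn axes [0.3002 0.0833 0.0044]
```

>>> servo_tool:
  increments:
    - [0.036,0.0095,-0.002,-0.5,-0.3,-0.8,0.04]
    - [0.036,0.0095,-0.002,0,0,0,0.04]
    - [0.036,0.0095,-0.002,0,0,0,0.04]
    - [0.036,0.0095,-0.002,0,0,0,0.04]
    - [0.036,0.0095,-0.001,0,0,0,0.04]
    - [0.036,0.0095,0,0,0,0,0.04]
    - [0.028,0.008,0,0,0,0,0.04]
    - [0.015,0.005,0,0,0,0,0.04]
    - [0.006,0.003,0,0,0,0,0.04]
    - [0,0,0,0,0,0,0.04]

```text
clock: 38.35
tcp_pos: [541.5, 342.7, 155.9]
orientation: [[-0.115, 0.993, -0.028], [0.993, 0.115, -0.004], [-0.001, -0.029, -1.0]]
wrist_force: [1.0, 0.5, -0.5]
finger_gap: 39.7
```

```bash
python3 g.py 558.1 358.6 130 6.06
```

```text
clock 38.35 tcp [541.5 342.7 155.9] q6 0.27 F [ 1.   0.5 -0.5] gap 39.7
rotvec deg (tool now) [-1.64  0.04  0.52] shift m now-axes [0.0139 0.0191 0.0253] after-turn axes [0.014  0.0182 0.0259]
```

>>> servo_tool:
  increments:
    - [0.009,0.01,0,-1.5,0,0.4,0.04]
    - [0.004,0.008,0.006,0,0,0,0.04]
    - [0,0,0.01,0,0,0,0.04]
    - [0,0,0.004,0,0,0,0.04]
    - [0,0,0,0,0,0,0.04]

```text
clock: 38.77
tcp_pos: [558.4, 354.4, 131.2]
orientation: [[-0.102, 0.995, -0.002], [0.995, 0.102, -0.003], [-0.003, -0.002, -1.0]]
wrist_force: [-0.6, 0.5, 0.4]
finger_gap: 39.9
```

```bash
python3 g.py 558.1 358.6 67.5 6.06
```

```text
clock 38.77 tcp [558.4 354.4 131.2] q6 0.29 F [-0.6  0.5  0.4] gap 39.9
rotvec deg (tool now) [-0.13  0.17 -0.2 ] shift m now-axes [0.0044 0.0003 0.0637] after-turn axes [0.0042 0.0001 0.0637]
```

>>> servo_tool:
  increments:
    - [0.004,0,0.005,0,0.1,-0.2,0.04]
    - [0,0,0.014,0,0,0,0.04]
    - [0,0,0.014,0,0,0,0.04]
    - [0,0,0.006,0,0,0,0.04]
    - [0,0,0,0,0,0,0.04]
    - [0,0,0,0,0,0,0.04]

```text
clock: 39.27
tcp_pos: [556.7, 356.3, 86.7]
orientation: [[-0.103, 0.995, -0.004], [0.995, 0.103, -0.002], [-0.002, -0.004, -1.0]]
wrist_force: [-0.2, -0.0, 0.2]
finger_gap: 39.9
```

```bash
python3 g.py 558.1 358.6 67.5 6.06
```

```text
clock 39.27 tcp [556.7 356.3  86.7] q6 0.30 F [-0.2 -0.   0.2] gap 39.9
rotvec deg (tool now) [-0.26  0.11 -0.13] shift m now-axes [0.0021 0.0017 0.0192] after-turn axes [0.0021 0.0016 0.0192]
```

>>> servo_tool:
  increments:
    - [0.002,0.0016,0.004,-0.2,0.1,-0.1,0.04]
    - [0,0,0.007,0,0,0,0.04]
    - [0,0,0.004,0,0,0,0.04]
    - [0,0,0,0,0,0,0.04]

```text
clock: 39.6
tcp_pos: [558.8, 359.1, 71.1]
orientation: [[-0.105, 0.994, 0.001], [0.994, 0.105, 0.001], [0.0, 0.001, -1.0]]
wrist_force: [-0.5, 0.9, 0.5]
finger_gap: 39.9
```

```bash
python3 g.py 558.1 358.6 67.5 6.06
```

```text
clock 39.60 tcp [558.8 359.1  71.1] q6 0.30 F [-0.5  0.9  0.5] gap 39.9
rotvec deg (tool now) [ 0.06 -0.03 -0.01] shift m now-axes [-0.0004 -0.0007  0.0036] after-turn axes [-0.0004 -0.0007  0.0036]
```

>>> servo_tool:
  increments:
    - [-0.0004,-0.0007,0.0025,0,0,0,0.03]
    - [0,0,0,0,0,0,0.02]
    - [0,0,0,0,0,0,0]
    - [0,0,0,0,0,0,0]
    - [0,0,0,0,0,0,0]
    - [0,0,0,0,0,0,0]
    - [0,0,0,0,0,0,0]
    - [0,0,0,0,0,0,0]
    - [0,0,0,0,0,0,0]
  force: 30

```text
clock: 40.35
tcp_pos: [557.7, 358.7, 68.6]
orientation: [[-0.105, 0.994, 0.0], [0.994, 0.105, 0.001], [0.001, 0.0, -1.0]]
wrist_force: [-0.1, 0.1, 0.4]
finger_gap: 11.7
```

>>> servo_tool:
  increments:
    - [0,0,-0.008,0,0,0,0]
    - [0,0,-0.012,0,0,0,0]
    - [0,0,-0.018,0,0,0,0]
    - [0,0,-0.022,0,0,0,0]
    - [0,0,-0.022,0,0,0,0]
    - [0,0,-0.02,0,0,0,0]
    - [0,0,-0.008,0,0,0,0]

```text
clock: 40.93
tcp_pos: [557.9, 358.2, 185.9]
orientation: [[-0.105, 0.994, 0.001], [0.994, 0.105, 0.001], [0.0, 0.001, -1.0]]
wrist_force: [0.6, -0.1, -1.2]
finger_gap: 11.8
```

```bash
python3 g.py 424.9 -302.9 150 3; python3 g.py 550.8 -307.6 150 3
```

```text
clock 40.93 tcp [557.9 358.2 185.9] q6 0.29 F [ 0.6 -0.1 -1.2] gap 11.8
rotvec deg (tool now) [ 0.09 -0.03  3.03] shift m now-axes [-0.6435 -0.2018  0.0353] after-turn axes [-0.6532 -0.1674  0.0359]
clock 40.93 tcp [557.9 358.2 185.9] q6 0.29 F [ 0.6 -0.1 -1.2] gap 11.8
rotvec deg (tool now) [ 0.09 -0.03  3.03] shift m now-axes [-0.6614 -0.0771  0.0355] after-turn axes [-0.6645 -0.0419  0.0359]
```

>>> servo_tool:
  increments:
    - [-0.01,-0.0005,0,0,0,2.8,0]
    - [-0.025,-0.0015,0,0,0,0,0]
    - [-0.038,-0.0024,0,0,0,0,0]
    - [-0.038,-0.0024,0,0,0,0,0]
    - [-0.038,-0.0024,0,0,0,0,0]
    - [-0.038,-0.0024,0,0,0,0,0]
    - [-0.038,-0.0024,0,0,0,0,0]
    - [-0.038,-0.0024,0,0,0,0,0]
    - [-0.038,-0.0024,0,0,0,0,0]
    - [-0.038,-0.0024,0,0,0,0,0]

```text
clock: 41.77
tcp_pos: [558.6, 13.2, 195.0]
orientation: [[-0.068, 0.998, 0.019], [0.998, 0.068, 0.006], [0.005, 0.019, -1.0]]
wrist_force: [0.2, -0.3, -1.1]
finger_gap: 11.9
```

```bash
python3 g.py 550.8 -307.6 150 3
```

```text
clock 41.77 tcp [558.6  13.2 195. ] q6 -0.26 F [ 0.2 -0.3 -1.1] gap 11.9
rotvec deg (tool now) [ 1.09 -0.31  0.89] shift m now-axes [-0.3197 -0.0304  0.0428] after-turn axes [-0.3199 -0.0246  0.045 ]
```

>>> servo_tool:
  increments:
    - [-0.036,-0.003,0,0.5,0,0.5,0]
    - [-0.036,-0.003,0,0,0,0,0]
    - [-0.036,-0.003,0,0,0,0,0]
    - [-0.036,-0.003,0,0,0,0,0]
    - [-0.036,-0.003,0.003,0,0,0,0]
    - [-0.036,-0.003,0.003,0,0,0,0]
    - [-0.036,-0.003,0.003,0,0,0,0]
    - [-0.022,-0.0015,0.003,0,0,0,0]
    - [-0.01,0,0,0,0,0,0]
    - [0,0,0,0,0,0,0]

```text
clock: 42.6
tcp_pos: [549.2, -293.7, 186.2]
orientation: [[-0.049, 0.999, 0.016], [0.999, 0.049, 0.001], [0.0, 0.016, -1.0]]
wrist_force: [0.4, 0.1, -1.0]
finger_gap: 11.8
```

```bash
python3 g.py 550.8 -307.6 120 3
```

```text
clock 42.60 tcp [ 549.2 -293.7  186.2] q6 -0.73 F [ 0.4  0.1 -1. ] gap 11.8
rotvec deg (tool now) [ 0.93 -0.   -0.17] shift m now-axes [-0.0139 -0.0002  0.0662] after-turn axes [-0.0139  0.0008  0.0662]
```

>>> servo_tool:
  increments:
    - [-0.01,0,0.008,0.8,0,-0.2,0]
    - [-0.004,0,0.018,0,0,0,0]
    - [0,0,0.02,0,0,0,0]
    - [0,0,0.012,0,0,0,0]
    - [0,0,0,0,0,0,0]
    - [0,0,0,0,0,0,0]

```text
clock: 43.1
tcp_pos: [552.8, -302.3, 129.6]
orientation: [[-0.058, 0.998, 0.005], [0.998, 0.058, 0.0], [-0.0, 0.005, -1.0]]
wrist_force: [0.1, -0.3, -0.5]
finger_gap: 11.8
```

```bash
python3 g.py 550.8 -307.6 107 3
```

```text
clock 43.10 tcp [ 552.8 -302.3  129.6] q6 -0.74 F [ 0.1 -0.3 -0.5] gap 11.8
rotvec deg (tool now) [0.29 0.01 0.31] shift m now-axes [-0.0051 -0.0024  0.0226] after-turn axes [-0.0051 -0.0022  0.0226]
```

>>> servo_tool:
  increments:
    - [-0.005,-0.0022,0.005,0.2,0,0.3,0]
    - [0,0,0.007,0,0,0,0]
    - [0,0,0.004,0,0,0,0]
    - [0,0,0,0,0,0,0]
    - [0,0,0,0,0,0,0]

```text
clock: 43.52
tcp_pos: [552.6, -307.1, 115.7]
orientation: [[-0.054, 0.999, 0.005], [0.999, 0.054, -0.003], [-0.003, 0.005, -1.0]]
wrist_force: [0.4, 0.8, -0.7]
finger_gap: 11.7
```

```bash
python3 g.py 550.8 -307.6 107 3
```

```text
clock 43.52 tcp [ 552.6 -307.1  115.7] q6 -0.74 F [ 0.4  0.8 -0.7] gap 11.7
rotvec deg (tool now) [0.28 0.18 0.12] shift m now-axes [-0.0004 -0.0019  0.0087] after-turn axes [-0.0004 -0.0019  0.0087]
```

>>> servo_tool:
  increments:
    - [-0.0003,-0.0018,0.003,0.2,0.2,0.1,0]
    - [0,0,0.004,0,0,0,0]
    - [0,0,0.001,0,0,0,0]
    - [0,0,0,0,0,0,0]

```text
clock: 43.85
tcp_pos: [551.1, -308.1, 107.9]
orientation: [[-0.052, 0.999, 0.002], [0.999, 0.052, -0.0], [-0.0, 0.002, -1.0]]
wrist_force: [0.5, -0.5, -0.8]
finger_gap: 11.6
```

```bash
python3 g.py 550.8 -307.6 60 3;python3 - <<'E'
from h import *
s=ctrl.grab_frame("scene");save(s,"s18.png",(120,130,210,225),6)
E
```

```text
clock 43.85 tcp [ 551.1 -308.1  107.9] q6 -0.74 F [ 0.5 -0.5 -0.8] gap 11.6
rotvec deg (tool now) [ 0.13  0.02 -0.02] shift m now-axes [ 0.0005 -0.0004  0.0479] after-turn axes [ 0.0005 -0.0003  0.0479]
```

View pics/s18.png

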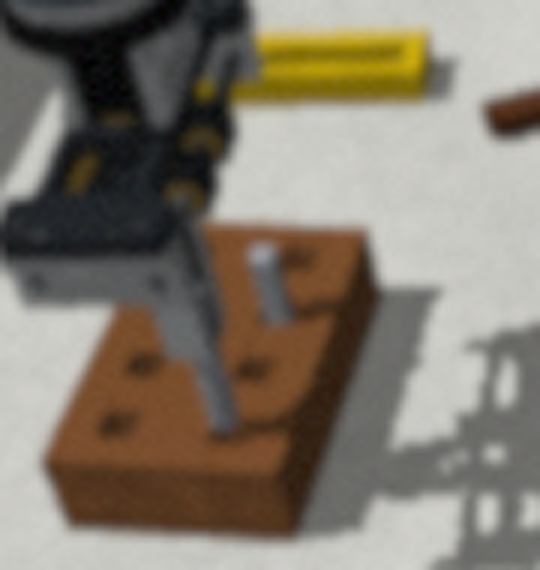

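>>> servo_tool:
  increments:
    - [0.0003,-0.0003,0.003,0.1,0,0,0]
    - [0,0,0.003,0,0,0,0]
    - [0,0,0.003,0,0,0,0]
    - [0,0,0.003,0,0,0,0]
    - [0,0,0.003,0,0,0,0]

```text
clock: 44.32
tcp_pos: [550.9, -308.1, 92.5]
orientation: [[-0.052, 0.999, 0.001], [0.999, 0.052, -0.001], [-0.001, 0.0, -1.0]]
wrist_force: [-0.8, 0.2, -0.3]
finger_gap: 12.1
```

>>> servo_tool:
  increments:
    - [0,0,0.003,0,0,0,0]
    - [0,0,0.003,0,0,0,0]
    - [0,0,0.003,0,0,0,0]
    - [0,0,0.003,0,0,0,0]

```text
clock: 44.65
tcp_pos: [550.8, -307.9, 78.7]
orientation: [[-0.052, 0.999, 0.0], [0.999, 0.052, -0.001], [-0.001, 0.0, -1.0]]
wrist_force: [-0.2, 0.1, -0.7]
finger_gap: 11.9
```

```bash
python3 g.py 550.8 -307.6 60 3
```

```text
clock 44.65 tcp [ 550.8 -307.9   78.7] q6 -0.74 F [-0.2  0.1 -0.7] gap 11.9
rotvec deg (tool now) [ 0.02  0.05 -0.01] shift m now-axes [ 0.0004 -0.      0.0187] after-turn axes [ 0.0003 -0.      0.0187]
```

>>> servo_tool:
  increments:
    - [0,0,0.004,0,0,0,0]
    - [0,0,0.004,0,0,0,0]
    - [0,0,0.003,0,0,0,0]
    - [0,0,0.002,0,0,0,0]
    - [0,0,0.0015,0,0,0,0]
    - [0,0,0.0012,0,0,0,0]
    - [0,0,0.0012,0,0,0,0]

```text
clock: 45.23
tcp_pos: [550.7, -307.8, 59.5]
orientation: [[-0.052, 0.999, -0.0], [0.999, 0.052, -0.0], [-0.0, -0.0, -1.0]]
wrist_force: [-1.8, 1.9, 8.7]
finger_gap: 11.8
```

Home (contact at 59.5). Release and go for the last pin.

>>> servo_tool:
  increments:
    - [0,0,0,0,0,0,0.04]
    - [0,0,0,0,0,0,0.04]
    - [0,0,0,0,0,0,0.04]
    - [0,0,0,0,0,0,0.04]
    - [0,0,-0.01,0,0,0,0.04]
    - [0,0,-0.025,0,0,0,0.04]
    - [0,0,-0.03,0,0,0,0.04]
    - [0,0,-0.03,0,0,0,0.04]
    - [0,0,-0.02,0,0,0,0.04]
    - [0,0,0,0,0,0,0.04]

```text
clock: 46.07
tcp_pos: [550.5, -307.4, 181.7]
orientation: [[-0.052, 0.999, -0.0], [0.999, 0.052, 0.0], [0.0, -0.0, -1.0]]
wrist_force: [0.9, 0.3, 1.4]
finger_gap: 40.0
```

```bash
python3 g.py 598.3 292.4 180 6.06
```

```text
clock 46.07 tcp [ 550.5 -307.4  181.7] q6 -0.74 F [0.9 0.3 1.4] gap 40.0
rotvec deg (tool now) [-0.02 -0.02 -3.07] shift m now-axes [0.5965 0.079  0.0018] after-turn axes [0.5914 0.1109 0.0017]
```

>>> servo_tool:
  increments:
    - [0.01,0.002,-0.002,0,0,-2.9,0.04]
    - [0.025,0.005,-0.002,0,0,0,0.04]
    - [0.038,0.007,-0.001,0,0,0,0.04]
    - [0.038,0.007,-0.001,0,0,0,0.04]
    - [0.038,0.007,-0.001,0,0,0,0.04]
    - [0.038,0.007,-0.001,0,0,0,0.04]
    - [0.038,0.007,-0.001,0,0,0,0.04]
    - [0.038,0.007,-0.001,0,0,0,0.04]
    - [0.038,0.007,-0.001,0,0,0,0.04]
    - [0.038,0.007,-0.001,0,0,0,0.04]

```text
clock: 46.9
tcp_pos: [577.5, 42.6, 189.4]
orientation: [[-0.091, 0.996, -0.001], [0.996, 0.091, -0.003], [-0.003, -0.001, -1.0]]
wrist_force: [0.5, -0.5, -0.4]
finger_gap: 40.2
```

```bash
python3 g.py 598.3 292.4 170 6.06
```

```text
clock 46.90 tcp [577.5  42.6 189.4] q6 -0.21 F [ 0.5 -0.5 -0.4] gap 40.2
rotvec deg (tool now) [-0.08  0.16 -0.86] shift m now-axes [0.2469 0.0434 0.0186] after-turn axes [0.2462 0.047  0.0194]
```

>>> servo_tool:
  increments:
    - [0.036,0.0065,0,0,0.1,-0.8,0.04]
    - [0.036,0.0065,0,0,0,0,0.04]
    - [0.036,0.0065,0,0,0,0,0.04]
    - [0.036,0.0065,0,0,0,0,0.04]
    - [0.034,0.0065,0,0,0,0,0.04]
    - [0.025,0.005,0,0,0,0,0.04]
    - [0.012,0.003,0,0,0,0,0.04]
    - [0.004,0.001,0,0,0,0,0.04]
    - [0,0,0,0,0,0,0.04]

```text
clock: 47.65
tcp_pos: [590.0, 282.7, 180.7]
orientation: [[-0.115, 0.993, -0.01], [0.993, 0.115, -0.002], [-0.001, -0.01, -1.0]]
wrist_force: [-0.4, 0.4, -0.1]
finger_gap: 39.9
```

```bash
python3 g.py 598.3 292.4 130 6.06
```

```text
clock 47.65 tcp [590.  282.7 180.7] q6 0.16 F [-0.4  0.4 -0.1] gap 39.9
rotvec deg (tool now) [-0.6   0.06  0.52] shift m now-axes [0.0088 0.0099 0.0506] after-turn axes [0.0088 0.0093 0.0507]
```

>>> servo_tool:
  increments:
    - [0.008,0.009,0.005,-0.5,0,0.4,0.04]
    - [0,0,0.014,0,0,0,0.04]
    - [0,0,0.016,0,0,0,0.04]
    - [0,0,0.006,0,0,0,0.04]
    - [0,0,0,0,0,0,0.04]
    - [0,0,0,0,0,0,0.04]

```text
clock: 48.15
tcp_pos: [597.9, 283.1, 134.7]
orientation: [[-0.1, 0.995, -0.005], [0.995, 0.1, -0.005], [-0.004, -0.006, -1.0]]
wrist_force: [-0.2, 0.1, -0.6]
finger_gap: 39.8
```

```bash
python3 g.py 598.3 292.4 67.5 6.06;python3 - <<'E'
from h import *
s=ctrl.grab_frame("scene");save(s,"s19.png",(320,120,430,240),5)
E
```

```text
clock 48.15 tcp [597.9 283.1 134.7] q6 0.17 F [-0.2  0.1 -0.6] gap 39.8
rotvec deg (tool now) [-0.33  0.24 -0.29] shift m now-axes [0.0095 0.0017 0.0672] after-turn axes [0.0092 0.0014 0.0672]
```

View pics/s19.png

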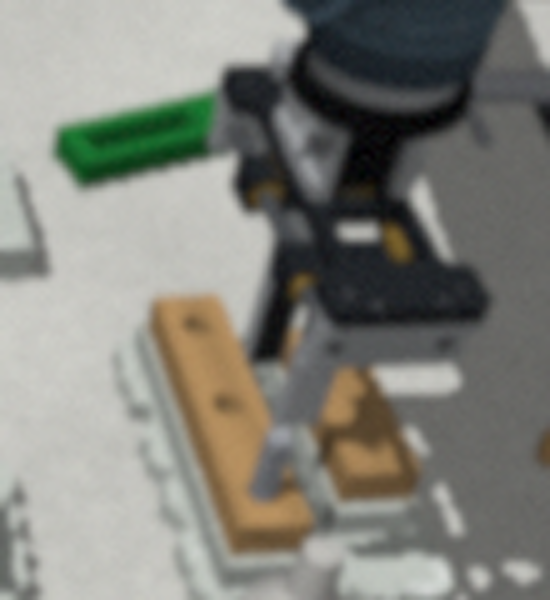

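>>> servo_tool:
  increments:
    - [0.009,0.0014,0.002,-0.3,0.2,-0.2,0.04]
    - [0,0,0.006,0,0,0,0.04]
    - [0,0,0.006,0,0,0,0.04]
    - [0,0,0,0,0,0,0.04]

```text
clock: 48.53
tcp_pos: [599.8, 292.7, 122.2]
orientation: [[-0.103, 0.995, 0.004], [0.995, 0.103, 0.001], [0.0, 0.004, -1.0]]
wrist_force: [-0.8, 0.3, -0.8]
finger_gap: 40.0
```

```bash
python3 g.py 598.3 292.4 67.5 6.06
```

```text
clock 48.53 tcp [599.8 292.7 122.2] q6 0.18 F [-0.8  0.3 -0.8] gap 40.0
rotvec deg (tool now) [ 0.24 -0.02 -0.12] shift m now-axes [-0.0001 -0.0018  0.0547] after-turn axes [-0.0001 -0.0016  0.0547]
```

>>> servo_tool:
  increments:
    - [0,-0.0016,0.004,0.2,0,-0.1,0.04]
    - [0,0,0.012,0,0,0,0.04]
    - [0,0,0.012,0,0,0,0.04]
    - [0,0,0.006,0,0,0,0.04]
    - [0,0,0,0,0,0,0.04]
    - [0,0,0,0,0,0,0.04]

```text
clock: 49.03
tcp_pos: [597.4, 292.6, 83.5]
orientation: [[-0.106, 0.994, -0.001], [0.994, 0.106, -0.0], [0.0, -0.001, -1.0]]
wrist_force: [-0.3, 0.3, -0.5]
finger_gap: 40.2
```

```bash
python3 g.py 598.3 292.4 67.5 6.06
```

```text
clock 49.03 tcp [597.4 292.6  83.5] q6 0.18 F [-0.3  0.3 -0.5] gap 40.2
rotvec deg (tool now) [-0.07 -0.    0.02] shift m now-axes [-0.0003  0.0009  0.016 ] after-turn axes [-0.0003  0.0009  0.016 ]
```

>>> servo_tool:
  increments:
    - [0,0.0008,0.005,0,0,0,0.04]
    - [0,0,0.007,0,0,0,0.04]
    - [0,0,0.002,0,0,0,0.04]
    - [0,0,0,0,0,0,0.04]

```text
clock: 49.37
tcp_pos: [598.6, 292.7, 68.3]
orientation: [[-0.106, 0.994, -0.001], [0.994, 0.106, 0.0], [0.0, -0.001, -1.0]]
wrist_force: [0.9, 0.6, 0.0]
finger_gap: 40.0
```

```bash
python3 g.py 598.3 292.4 67.5 6.06
```

```text
clock 49.37 tcp [598.6 292.7  68.3] q6 0.18 F [0.9 0.6 0. ] gap 40.0
rotvec deg (tool now) [-0.04 -0.    0.02] shift m now-axes [-0.0003 -0.0003  0.0008] after-turn axes [-0.0003 -0.0003  0.0008]
```

>>> servo_tool:
  increments:
    - [0,0,0,0,0,0,0.02]
    - [0,0,0,0,0,0,0]
    - [0,0,0,0,0,0,0]
    - [0,0,0,0,0,0,0]
    - [0,0,0,0,0,0,0]
    - [0,0,0,0,0,0,0]
    - [0,0,0,0,0,0,0]
    - [0,0,0,0,0,0,0]
  force: 30

```text
clock: 50.03
tcp_pos: [598.0, 292.8, 68.8]
orientation: [[-0.106, 0.994, -0.002], [0.994, 0.106, -0.0], [0.0, -0.002, -1.0]]
wrist_force: [-0.9, 0.6, -0.3]
finger_gap: 11.9
```

>>> servo_tool:
  increments:
    - [0,0,-0.008,0,0,0,0]
    - [0,0,-0.012,0,0,0,0]
    - [0,0,-0.018,0,0,0,0]
    - [0,0,-0.022,0,0,0,0]
    - [0,0,-0.024,0,0,0,0]
    - [0,0,-0.024,0,0,0,0]
    - [0,0,-0.01,0,0,0,0]

```text
clock: 50.62
tcp_pos: [598.2, 292.3, 193.5]
orientation: [[-0.106, 0.994, -0.002], [0.994, 0.106, -0.001], [-0.0, -0.002, -1.0]]
wrist_force: [0.1, -0.8, -0.6]
finger_gap: 11.9
```

```bash
python3 g.py 548.7 -363.5 180 3
```

```text
clock 50.62 tcp [598.2 292.3 193.5] q6 0.18 F [ 0.1 -0.8 -0.6] gap 11.9
rotvec deg (tool now) [-0.09  0.03  3.07] shift m now-axes [-0.6469 -0.1185  0.014 ] after-turn axes [-0.6523 -0.0838  0.0135]
```

>>> servo_tool:
  increments:
    - [-0.01,-0.006,0,0,0,2.8,0]
    - [-0.025,-0.012,0,0,0,0,0]
    - [-0.036,-0.012,0,0,0,0,0]
    - [-0.037,-0.01,0,0,0,0,0]
    - [-0.038,-0.006,0,0,0,0,0]
    - [-0.038,-0.004,0,0,0,0,0]
    - [-0.038,-0.002,0,0,0,0,0]
    - [-0.038,-0.002,0,0,0,0,0]
    - [-0.038,-0.002,0,0,0,0,0]
    - [-0.038,-0.002,0,0,0,0,0]

```text
clock: 51.45
tcp_pos: [561.4, -52.0, 204.0]
orientation: [[-0.068, 0.997, 0.019], [0.998, 0.068, 0.004], [0.003, 0.019, -1.0]]
wrist_force: [1.2, 0.0, -0.7]
finger_gap: 11.8
```

```bash
python3 g.py 548.7 -363.5 170 3
```

```text
clock 51.45 tcp [561.4 -52.  204. ] q6 -0.37 F [ 1.2  0.  -0.7] gap 11.8
rotvec deg (tool now) [ 1.08 -0.16  0.92] shift m now-axes [-0.31   -0.0345  0.0325] after-turn axes [-0.3104 -0.0289  0.034 ]
```

>>> servo_tool:
  increments:
    - [-0.036,-0.003,0,0.5,0,0.5,0]
    - [-0.036,-0.003,0,0,0,0,0]
    - [-0.036,-0.003,0,0,0,0,0]
    - [-0.036,-0.003,0,0,0,0,0]
    - [-0.036,-0.003,0.002,0,0,0,0]
    - [-0.036,-0.003,0.002,0,0,0,0]
    - [-0.034,-0.003,0.002,0,0,0,0]
    - [-0.02,-0.0015,0.002,0,0,0,0]
    - [-0.01,0,0,0,0,0,0]
    - [0,0,0,0,0,0,0]

```text
clock: 52.28
tcp_pos: [551.6, -355.3, 199.4]
orientation: [[-0.049, 0.999, 0.016], [0.999, 0.05, -0.002], [-0.003, 0.016, -1.0]]
wrist_force: [-0.1, -0.1, -1.5]
finger_gap: 11.9
```

```bash
python3 g.py 548.7 -363.5 120 3
```

```text
clock 52.28 tcp [ 551.6 -355.3  199.4] q6 -0.80 F [-0.1 -0.1 -1.5] gap 11.9
rotvec deg (tool now) [ 0.9   0.16 -0.16] shift m now-axes [-0.0078 -0.0045  0.0794] after-turn axes [-0.008  -0.0033  0.0794]
```

>>> servo_tool:
  increments:
    - [-0.006,-0.0035,0.008,0.8,0.1,-0.1,0]
    - [-0.002,0,0.018,0,0,0,0]
    - [0,0,0.022,0,0,0,0]
    - [0,0,0.015,0,0,0,0]
    - [0,0,0.004,0,0,0,0]
    - [0,0,0,0,0,0,0]
    - [0,0,0,0,0,0,0]

```text
clock: 52.87
tcp_pos: [550.2, -357.3, 130.3]
orientation: [[-0.06, 0.998, -0.001], [0.998, 0.06, -0.0], [-0.0, -0.001, -1.0]]
wrist_force: [-0.1, 0.4, -0.6]
finger_gap: 11.7
```

```bash
python3 g.py 548.7 -363.5 107 3
```

```text
clock 52.87 tcp [ 550.2 -357.3  130.3] q6 -0.81 F [-0.1  0.4 -0.6] gap 11.7
rotvec deg (tool now) [-0.04  0.02  0.42] shift m now-axes [-0.0061 -0.0018  0.0233] after-turn axes [-0.0061 -0.0018  0.0233]
```

>>> servo_tool:
  increments:
    - [-0.006,-0.0018,0.005,0,0,0.4,0]
    - [0,0,0.007,0,0,0,0]
    - [0,0,0.004,0,0,0,0]
    - [0,0,0,0,0,0,0]
    - [0,0,0,0,0,0,0]

```text
clock: 53.28
tcp_pos: [550.5, -364.3, 116.6]
orientation: [[-0.054, 0.999, 0.003], [0.999, 0.054, -0.004], [-0.004, 0.003, -1.0]]
wrist_force: [0.2, -0.1, -0.8]
finger_gap: 11.9
```

```bash
python3 g.py 548.7 -363.5 107 3
```

```text
clock 53.28 tcp [ 550.5 -364.3  116.6] q6 -0.81 F [ 0.2 -0.1 -0.8] gap 11.9
rotvec deg (tool now) [0.17 0.25 0.08] shift m now-axes [ 0.0009 -0.0018  0.0096] after-turn axes [ 0.0008 -0.0017  0.0096]
```

>>> servo_tool:
  increments:
    - [0.0008,-0.0017,0.003,0.1,0.2,0.1,0]
    - [0,0,0.004,0,0,0,0]
    - [0,0,0.001,0,0,0,0]
    - [0,0,0,0,0,0,0]

```text
clock: 53.62
tcp_pos: [548.8, -364.0, 108.6]
orientation: [[-0.051, 0.999, 0.002], [0.999, 0.051, -0.001], [-0.002, 0.002, -1.0]]
wrist_force: [0.1, -0.1, -1.5]
finger_gap: 11.8
```

```bash
python3 g.py 548.7 -363.5 60 3;python3 - <<'E'
from h import *
s=ctrl.grab_frame("scene");save(s,"s20.png",(120,130,210,225),6)
E
```

```text
clock 53.62 tcp [ 548.8 -364.   108.6] q6 -0.81 F [ 0.1 -0.1 -1.5] gap 11.8
rotvec deg (tool now) [ 0.12  0.09 -0.05] shift m now-axes [ 0.0006 -0.0002  0.0486] after-turn axes [ 0.0005 -0.0001  0.0486]
```

View pics/s20.png

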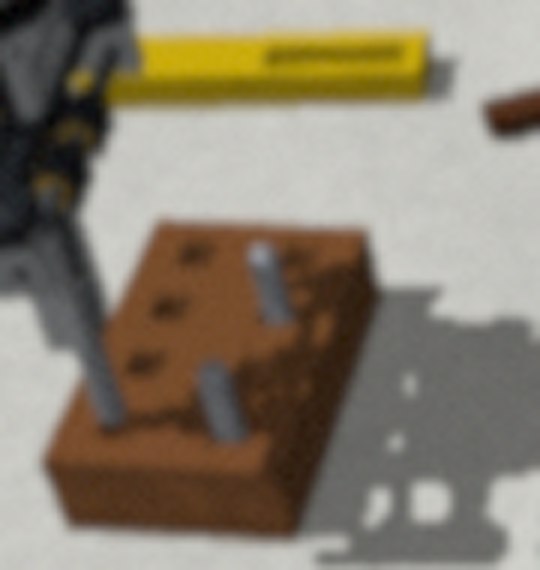

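>>> servo_tool:
  increments:
    - [0.0005,0,0.003,0.1,0,0,0]
    - [0,0,0.003,0,0,0,0]
    - [0,0,0.003,0,0,0,0]
    - [0,0,0.003,0,0,0,0]
    - [0,0,0.003,0,0,0,0]

```text
clock: 54.08
tcp_pos: [548.9, -363.9, 93.3]
orientation: [[-0.052, 0.999, 0.0], [0.999, 0.052, -0.003], [-0.003, -0.0, -1.0]]
wrist_force: [-0.8, 0.3, 0.4]
finger_gap: 11.9
```

>>> servo_tool:
  increments:
    - [0,0,0.003,0,0,0,0]
    - [0,0,0.003,0,0,0,0]
    - [0,0,0.003,0,0,0,0]
    - [0,0,0.003,0,0,0,0]

```text
clock: 54.42
tcp_pos: [548.8, -363.7, 79.5]
orientation: [[-0.052, 0.999, -0.0], [0.999, 0.052, -0.002], [-0.002, -0.0, -1.0]]
wrist_force: [-1.5, 0.4, -0.9]
finger_gap: 11.8
```

```bash
python3 g.py 548.7 -363.5 60 3
```

```text
clock 54.42 tcp [ 548.8 -363.7   79.5] q6 -0.81 F [-1.5  0.4 -0.9] gap 11.8
rotvec deg (tool now) [-0.01  0.12 -0.04] shift m now-axes [ 0.0002 -0.      0.0195] after-turn axes [ 0.0002 -0.      0.0195]
```

>>> servo_tool:
  increments:
    - [0,0,0.004,0,0,0,0]
    - [0,0,0.004,0,0,0,0]
    - [0,0,0.003,0,0,0,0]
    - [0,0,0.002,0,0,0,0]
    - [0,0,0.0015,0,0,0,0]
    - [0,0,0.0012,0,0,0,0]
    - [0,0,0.0012,0,0,0,0]

```text
clock: 55.0
tcp_pos: [548.7, -363.5, 59.8]
orientation: [[-0.052, 0.999, -0.0], [0.999, 0.052, -0.001], [-0.001, -0.0, -1.0]]
wrist_force: [0.1, 0.9, -0.9]
finger_gap: 12.0
```

>>> servo_tool:
  increments:
    - [0,0,0.0012,0,0,0,0]
    - [0,0,0.0012,0,0,0,0]

```text
clock: 55.17
tcp_pos: [548.9, -363.6, 59.7]
orientation: [[-0.052, 0.999, -0.001], [0.999, 0.052, -0.001], [-0.001, -0.001, -1.0]]
wrist_force: [-2.6, 2.7, 5.7]
finger_gap: 11.9
```

>>> servo_tool:
  increments:
    - [0,0,0,0,0,0,0.04]
    - [0,0,0,0,0,0,0.04]
    - [0,0,0,0,0,0,0.04]
    - [0,0,0,0,0,0,0.04]
    - [0,0,-0.01,0,0,0,0.04]
    - [0,0,-0.025,0,0,0,0.04]
    - [0,0,-0.03,0,0,0,0.04]
    - [0,0,-0.03,0,0,0,0.04]
    - [0,0,-0.03,0,0,0,0.04]
    - [0,0,-0.03,0,0,0,0.04]

```text
clock: 56.0
tcp_pos: [545.8, -360.4, 214.8]
orientation: [[-0.052, 0.999, -0.011], [0.999, 0.052, 0.009], [0.01, -0.011, -1.0]]
wrist_force: [0.8, -0.3, -0.5]
finger_gap: 39.5
```

>>> servo_tool:
  increments:
    - [0,-0.015,-0.02,0,0,0,0.04]
    - [0,-0.03,0,0,0,0,0.04]
    - [0,-0.03,0,0,0,0,0.04]
    - [0,-0.03,0,0,0,0,0.04]
    - [0,-0.02,0,0,0,0,0.04]
    - [0,-0.01,0,0,0,0,0.04]
    - [0,0,0,0,0,0,0.04]
    - [0,0,0,0,0,0,0.04]

```text
clock: 56.67
tcp_pos: [411.2, -371.5, 254.7]
orientation: [[-0.054, 0.999, 0.008], [0.998, 0.054, -0.012], [-0.012, 0.007, -1.0]]
wrist_force: [-0.7, 1.0, 0.0]
finger_gap: 40.2
```

```bash
python3 - <<'E'
from h import *
st=ctrl.get_state();print(st["clock"],st["tcp_pos"],st["wrist_force"])
s=ctrl.grab_frame("scene");save(s,"s21.png",(110,130,430,255),2.5);save(s,"s21b.png",(120,130,210,225),6);save(s,"s21c.png",(195,150,335,255),5)
t=ctrl.grab_frame("top");save(t,"t21.png",scale=1.5)
E
```

```text
56.6667 [ 411.15197539 -371.52303678  254.69367735] [-0.7188505   0.98357753  0.00594502]
```

View pics/s21.png

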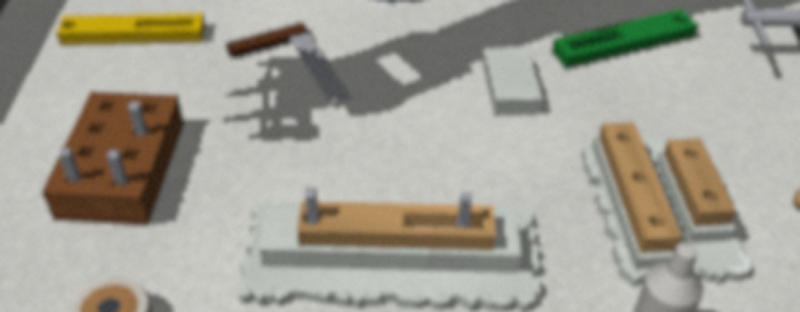

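View pics/s21c.png

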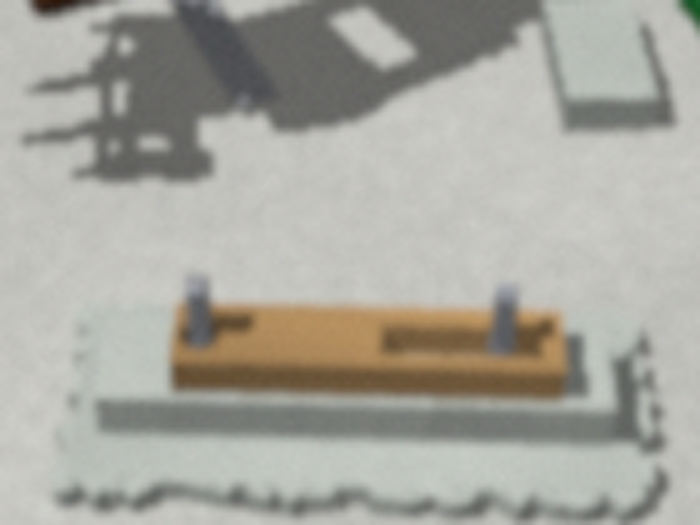

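View pics/t21.png

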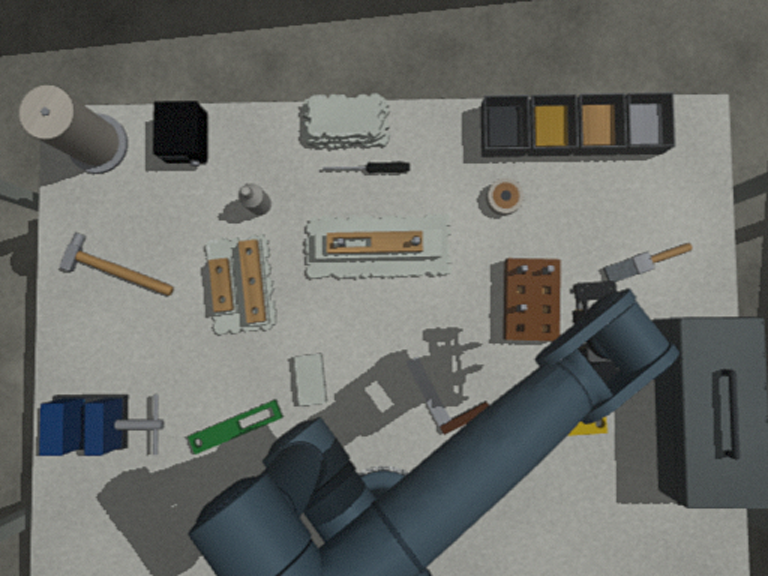

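All checks look right: three pins stand in the box, the cleat is flat on the rail over both pins, and the finished cut-out is empty. Handing in.

```bash
python3 -c "
from station import ctrl
print(ctrl.hand_in())"
```

```text
the job is handed in; nothing more can be done
None
```

The job is done and handed in at about 57 s of the 210 s; no verdict was reported.

- **Rail pins:** I pulled all five pins from the finished cut-out and set two fully home in the rail holes. Both pins met the bottom softly, at 5 to 6 N, at the expected height.
- **Cleat:** I lowered the plain wooden cleat over both pins. One is in its round hole and the other in its slot, and it lies flat on the rail. I left the green and yellow look-alikes alone.
- **Box pins:** The three pins left over went into cells that looked free of dowel ends in the top picture. All three reached the bottom, with the foot about 8 mm above the bench.

**Problems on the way**
- The second rail pin first landed on the hole's edge at about 22 N, because the arm had drifted about 3 mm. I backed off, moved it over, and it dropped in without force.
- While turning for the cleat I chose the wrong direction. The last joint came up against the end of its range and the tool wandered above the rail. It touched nothing, and I turned back the other way.

**Last checks:** The final pictures from both cameras show all five pins upright, the cleat flat, the finished cut-out empty, and no sign that the other things had moved. The yellow look-alike is partly hidden by the arm in the last top view, but the scene camera shows it in place. The gripper was clear of everything, with the wrist force at noise level.

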